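# Pack relief tiles into the locked sample chest

## Robot

A 6-joint arm with a two-finger parallel gripper is mounted at the origin on the work surface. World frame = base frame: x ahead of the robot, y to its left, z up, the work surface at z = 0. Lengths are in mm, angles in rad, forces in N, time in s.
With the tool pointing down it reaches from about 275 to 825 mm from the base axis. Payload 5.2 kg.
Tool frame: the origin (TCP) lies midway between the tips of the shut fingers; the grasp point (between the pads) lies 19 mm behind it; x points along the fingers, y is the direction in which the jaws open and shut, and the axes are right-handed (so a half turn about x gives the same grasp; the last joint's range is limited). The gripper opens to 93 mm and grips with 3 to 60 N. Pads are 15 mm wide; open, the fingers measure 128 mm over their backs; the gripper's body (75 mm by 188 mm) begins 65 mm behind the grasp point.
Start: joints at [1.114, 0.259, 1.535, -0, 1.348, -0.203], TCP at [138.073, 532.391, 198.553] pointing down, gripper open.
Joint ranges: [-3.14, 3.14], [-0.91, 2.08], [0.19, 2.58], [-1.22, 4.36], [0.22, 2.71], [-3.12, 3.12]. Speed limits (rad/s): [2.57, 2.57, 3.14, 3.14, 3.14, 3.14].

## Interface

Orientations are given as a unit quaternion [w, x, y, z].
In Python, from cell import status, cams, job gives the robot as it stands.
- The arm moves only by the shell command python3 -m creep 'ROWS'. ROWS is JSON, a list of rows, each a list of 5 numbers: the shift along the tool's x, y, z in cm, then the turn about the tool's x in rad, then the opening, from -1 (shut) to 1 (fully open), so that 0 is half open. A call has 1 to 8 rows; each row shifts and turns the commanded pose from where the row before left it, along the tool's axes as they then stand; what a row does not reach is not made up. A row lasts 1/12 s, in which the tool goes at most 41.7 mm and 7.16 degrees, less where a joint would pass 70% of its speed; a pose out of reach is approached as far as the arm can. A call is refused whole if a number of a shift passes 4.17 or a number of a turn 0.125, either way. A call with a gripper value outside its range is refused whole. The fingers move at their own pace and stop on an object; the grip force is fixed at half the most. Time passes only in rows, so rows that do not move let the fingers close. It gives the time, the measured TCP pose, the force and the opening at its end, in the units of the state.
- status.read_state(): the state, without advancing time (a new reading comes with each control period).
- cams.capture(name): name is "side" or "top" or "wrist"; returns (picture, depth): 480x640x3 uint8, red, green, blue; 480x640 float32, mm along the optical axis (not along the pixel's ray), 0 where there is no reading.
- cams.get_calibration(name): a dict with "fx", "fy", "cx", "cy" (pixels), "T" (4x4, takes a point from camera to world coordinates). Camera axes: x right, y down, z forward; pixel columns grow to the right and rows downward; lengths in mm; the calibration is good to about 2 mm. A picture is of the moment at which its call begins: read the wrist's pose just before it. get_calibration takes no time and is no camera call; for the wrist camera it gives the pose at the moment of the call.
- job.hand_in(): hands the job in, once; it reports no verdict.
The state is a dict: "t": time; "joints": joint angles; "qvel": joint speeds; "joint_efforts": joint torques, N m; "ee_pos": TCP position; "tool_rot": TCP orientation; "wrist_force": force on the tool from outside, world axes, zero at the start; "ft_torque": the same for the moment, N m; "grip_width": opening from 0.0 (shut) to 1.0 (fully open).
Only numpy, scipy, OpenCV 4.12 (cv2) and the standard library are available. Lean on these libraries where they do the work, as an engineer would, in place of code of your own. Each camera call takes 0.05 s, during which the arm holds its last target.

## Task

Pack all the ridged green tiles into the grey chest: work the key that stands in its lock back and forth until it drops into the lock's core, turn it anticlockwise to swing the latch clear of the lid, then tip the lid up by its tab, lift it off and lay it flat on the rubber mat. Lay every ridged tile flat on the chest's floor, side by side, and only then put the lid back on the chest so that it sits fully home. Leave the jar, the bowl and the brush alone.

Things in the scene. Friction and masses are not known exactly. Their poses are not given: they have to be found in the camera images.
- chest: Open grey metal chest under its metal lid, fixed to the table; outside 158 (x) x 208 (y) x 62 mm high, walls and floor 6 mm thick (inside 146 x 196 mm, 56 mm deep). Origin: centre of its underside, on the table; z up. It may stand turned. On its +y end is a dark steel lock housing that rises to 109 mm above the table.
- lock_axis (a point): Centre of the mouth of the lock's guide bore, 109 mm above the table, 135 mm from the chest's origin along its +y; the key turns about its vertical. In the bore, hidden under the key, is the core with a cross-shaped slot (repeats every 90 degrees), at most 45 degrees to either side of the key's start. Within about 8 degrees of the slot the key sinks in by its own weight or a light push.
- key_bow (a point): Steel key (180 g), upright, loose in the lock. The point is the centre of its flat brass bow, 56 mm (its x) x 10 mm (y) x 34 mm (z, up); a 38 mm round collar lies 28 to 33 mm below. At the start the blade rests on the core, the point 155 mm above the table, and turns freely; once in the slot the point is at about 145 mm, the collar nearly on the housing, and the key turns the core (friction 0.05 N m).
- latch (a joint): Steel latch tongue turning with the lock's core, 46 mm from lock axis to tip. Locked it points at the chest, 3 mm above the lid's edge (0 is straight at it, it may start 0.2 rad to either side); it swings anticlockwise from above, with the engaged key (play up to 0.3 rad), to its stop at 1.4 rad, clear of the lid. It stays where it is left.
- lid_centre (a point): Centre of the loose metal lid's plate, 164 (x) x 214 (y) x 6 mm, 350 g; 65 mm above the table when home, axes along the chest's. Under it a stepped block 8 mm deep (139 x 189, at its foot 130 x 180 mm) enters the chest. A wooden tab 14 (x) x 60 mm (y) rises 34 mm from the plate's top, its middle 66 mm along the lid's +x and 20 mm above this point.
- lid_heel (a point): Middle of the lid's edge opposite the tab, at the plate's underside (82 mm along the lid's -x from its centre, 3 mm lower): the edge on which the lid tips.
- mat: Black rubber mat, 190 (x) x 230 (y) x 3 mm, fixed, free for the lid. Origin: centre of its underside on the table.
- tile0_mid (a point): Ridged green glazed tile (two to four of these are there, all alike; the others are absent), 60 (x) x 80 (y) mm, base 12 mm thick, with a ridge 18 mm wide (y) along its whole x standing up in the middle to 42 mm in all; 160 g. The point is the centre, 21 mm above its underside; z up from the base to the ridge. Lift it by the ridge. It may be knocked aside.
- tile1_mid (a point): Ridged green glazed tile (two to four of these are there, all alike; the others are absent), 60 (x) x 80 (y) mm, base 12 mm thick, with a ridge 18 mm wide (y) along its whole x standing up in the middle to 42 mm in all; 160 g. The point is the centre, 21 mm above its underside; z up from the base to the ridge. Lift it by the ridge. It may be knocked aside.
- tile2_mid (a point): Ridged green glazed tile (two to four of these are there, all alike; the others are absent), 60 (x) x 80 (y) mm, base 12 mm thick, with a ridge 18 mm wide (y) along its whole x standing up in the middle to 42 mm in all; 160 g. The point is the centre, 21 mm above its underside; z up from the base to the ridge. Lift it by the ridge. It may be knocked aside.
- tile3_mid (a point): Ridged green glazed tile (two to four of these are there, all alike; the others are absent), 60 (x) x 80 (y) mm, base 12 mm thick, with a ridge 18 mm wide (y) along its whole x standing up in the middle to 42 mm in all; 160 g. The point is the centre, 21 mm above its underside; z up from the base to the ridge. Lift it by the ridge. It may be knocked aside.
- jar: White-capped glaze jar, 64 mm wide, 90 mm high; not part of the job. Origin: centre of its underside.
- bowl: White bowl, 110 mm wide, 50 mm high; not part of the job. Origin: centre of its underside.
- brush: Brush lying down, 200 mm long; not part of the job.
Things that resemble listed ones, but are neither listed nor needed, are in the scene too. Of the things like the part that bears key_bow, leave any that is purple; of the rest the smaller one is meant. What is shaped like the part that bears tile0_mid but purple is not meant.

How it is judged:
By the outcome, as a careful person would: the job done as asked, in the order asked, and still so for the second after the job is handed in, with the robot touching nothing.
Of tile0, tile1, tile2, tile3 only 2 to 4 are there at a start; the rules pass over those that are not, and their reading is None.
At some moment in a run one of tile0, tile1, tile2, tile3 may be knocked a few centimetres aside while the robot is not near it.
It also fails if it takes over 210 s, if anything falls off the work surface, if the arm or the gripper's body presses on something with over 40 N, if the wrist force passes 120 N, or if a joint passes its speed limit or range.

## Working session

There is one attempt and no reset: what is moved stays moved. The work goes in short steps, Python scripts to look and compute and a shell command to move; the robot and the scene stay as the last step left them, time stands still between calls to the robot, and variables do not carry over. Pictures are saved under pics/ and viewed, and the job is handed in when it is done.

```bash
ls; mkdir -p pics
python3 - <<'E'
from cell import status,cams
import cv2,numpy as np
print(status.read_state())
for n in ["side","top","wrist"]:
    p,d=cams.capture(n); cv2.imwrite(f"pics/{n}0.png",p[:,:,::-1]); np.save(f"pics/{n}0.npy",d)
    c=cams.get_calibration(n); print(n,c["fx"],c["fy"],c["cx"],c["cy"],np.round(c["T"],3).tolist())
E
```

```text
pics
{'t': 0.0, 'joints': array([ 1.11420085e+00,  2.59355919e-01,  1.53606874e+00, -2.63754314e-05,
        1.34798307e+00, -2.02787602e-01]), 'qvel': array([ 0.0004914 ,  0.00137249, -0.00162977,  0.00146174, -0.00253403,
       -0.00020368]), 'joint_efforts': array([-1.89557810e-03, -4.37307143e+01, -2.83996850e+01,  7.16343010e-02,
        4.13575151e-02, -1.06179552e-04]), 'ee_pos': array([137.82249724, 531.85879177, 197.7165382 ]), 'tool_rot': array([ 0.7012214 ,  0.08888177,  0.70161971, -0.09010199]), 'wrist_force': array([-0.5116722 ,  0.93669154,  0.45604891]), 'ft_torque': array([ 0.01732345, -0.01883321, -0.02491155]), 'grip_width': 0.9996592176332798}
side 447.11081599600436 447.11081599600436 319.39265328247313 237.05803488559573 [[-0.966, -0.187, 0.176, 348.877], [-0.257, 0.697, -0.669, 649.453], [0.002, -0.692, -0.722, 859.35], [0.0, 0.0, 0.0, 1.0]]
top 560.6530230367447 560.6530230367447 303.8270898434321 241.24598340133997 [[-0.068, -0.974, 0.215, 247.944], [-0.998, 0.067, -0.01, -35.51], [-0.005, -0.216, -0.976, 1347.821], [0.0, 0.0, 0.0, 1.0]]
wrist 354.37970820275126 354.37970820275126 322.73755845493713 239.883224390539 [[0.251, 0.936, 0.245, 70.736], [0.968, -0.243, -0.064, 550.256], [-0.001, 0.253, -0.967, 384.19], [0.0, 0.0, 0.0, 1.0]]
```

View pics/top0.png

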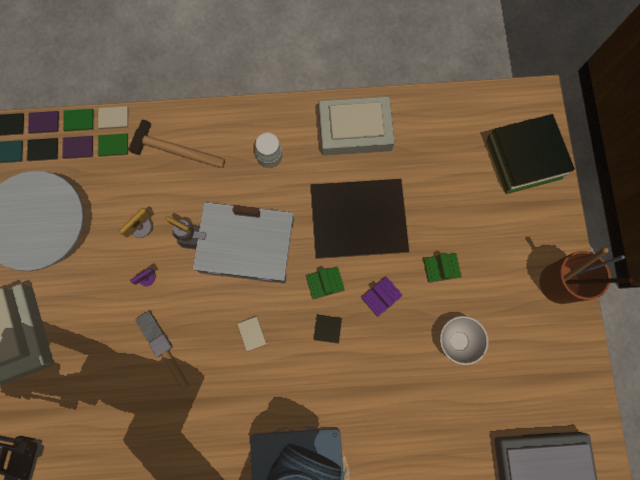

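View pics/side0.png

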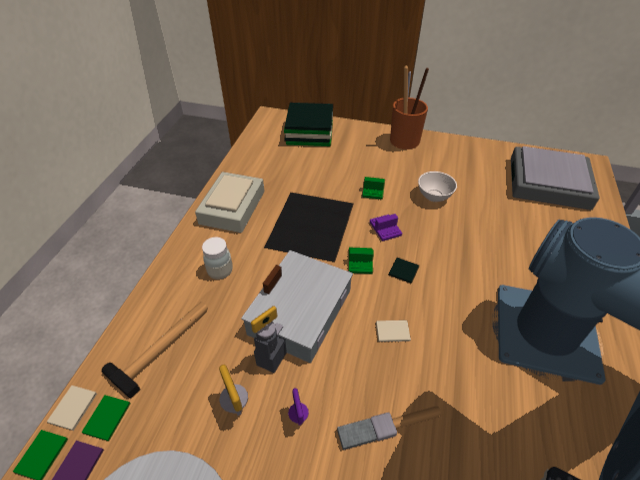

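View pics/wrist0.png

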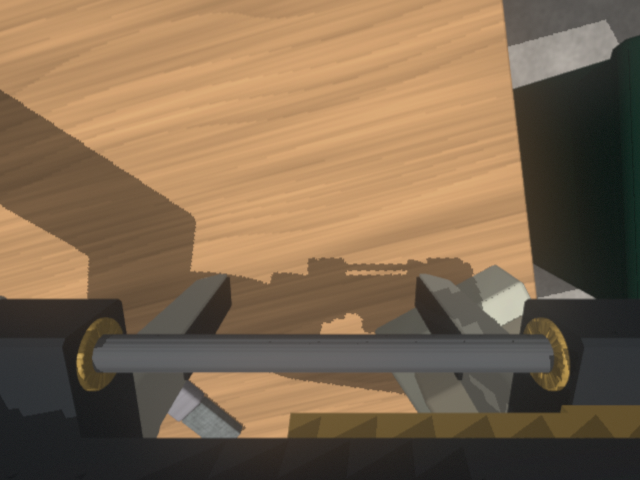

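Two ridged green tiles at top (325,282) and (442,267). The purple one at (382,296) and the flat green plates on the left don't fit. Key candidates: (180,225) standing in the lock, brass (135,222) loose and larger, and purple (145,277). The one in the lock fits; I'll confirm it in enlarged crops.

```bash
cat > h.py <<'E'
import numpy as np,cv2
from cell import status,cams
def ray(c,u,v):
    T=c["T"];d=T[:3,:3]@np.array([(u-c["cx"])/c["fx"],(v-c["cy"])/c["fy"],1.]);return T[:3,3],d
def plane(c,u,v,z):
    o,d=ray(c,u,v);return o+d*(z-o[2])/d[2]
def cloud(c,dep):
    v,u=np.mgrid[0:480,0:640];x=(u-c["cx"])/c["fx"]*dep;y=(v-c["cy"])/c["fy"]*dep
    P=np.stack([x,y,dep],-1)@c["T"][:3,:3].T+c["T"][:3,3];P[dep<=0]=np.nan;return P
def proj(c,p):
    T=c["T"];q=T[:3,:3].T@(np.asarray(p,float)-T[:3,3]);return np.array([c["cx"]+c["fx"]*q[0]/q[2],c["cy"]+c["fy"]*q[1]/q[2]])
def green(p):
    h=cv2.cvtColor(p,cv2.COLOR_RGB2HSV);return (h[...,0]>45)&(h[...,0]<75)&(h[...,1]>120)&(h[...,2]>40)
def yaw(): # tool axes
    from scipy.spatial.transform import Rotation as R
    s=status.read_state();q=s["tool_rot"];return s,R.from_quat([q[1],q[2],q[3],q[0]]).as_matrix()
E
python3 - <<'E'
from h import *
t=cv2.imread("pics/top0.png");s=cv2.imread("pics/side0.png")
a=cv2.resize(t[185:305,110:310],(800,480),interpolation=3);cv2.imwrite("pics/c_top.png",a)
a=cv2.resize(s[240:440,210:360],(600,800)[::1],interpolation=3);cv2.imwrite("pics/c_side.png",cv2.resize(a,(450,600)))
for n in ["top","side"]:
    c=cams.get_calibration(n);p=cv2.imread(f"pics/{n}0.png")[:,:,::-1].copy();P=cloud(c,np.load(f"pics/{n}0.npy"))
    m=green(p).astype(np.uint8);k,l,st,ce=cv2.connectedComponentsWithStats(m)
    for i in range(1,k):
        if st[i,4]<80: continue
        Q=P[l==i];z=Q[:,2];top=Q[z>34][:,:2]
        print(n,st[i],np.nanmax(z).round(1),np.nanmedian(Q,0).round(1))
        if len(top)>15 and np.nanmax(z)<60:
            r=cv2.minAreaRect(top.astype(np.float32));print("   ridge",r,len(top))
            r=cv2.minAreaRect(Q[:,:2].astype(np.float32));print("   all",r)
E
```

```text
top [ 64 109  29  21 574] 16.5 [904.6 510.1   7.5]
top [ 98 134  30  22 588] 15.2 [829.6 420.6   7.5]
top [507 177  56  16  88] 20.0 [ 646.7 -629.2   13.1]
top [440 253  21  25 391] 49.0 [ 457.3 -396.5   15.5]
   ridge ((456.08697509765625, -377.71807861328125), (58.6707878112793, 17.6483211517334), 5.017396450042725) 168
   all ((457.96917724609375, -393.6400146484375), (58.706363677978516, 47.955745697021484), 7.634617328643799)
top [424 257  18  25 292] 19.6 [ 453.4 -352.8   11.6]
top [307 267  37  31 764] 50.0 [437.6 -91.4  13. ]
   ridge ((437.8818054199219, -92.12638854980469), (58.69674301147461, 16.855514526367188), 11.296257019042969) 181
   all ((439.4635314941406, -92.29620361328125), (62.340206146240234, 76.21260833740234), 15.25367546081543)
side [284 128  45   7 166] 64.6 [ 709.5 -543.1   53.4]
side [286 139  45   7 161] 30.2 [ 699.2 -544.4    8.6]
side [362 177  23  22 407] 43.2 [ 454.6 -366.4   14.8]
   ridge ((455.6768493652344, -375.2104187011719), (57.887081146240234, 21.436824798583984), 4.54157018661499) 100
   all ((454.2812805175781, -360.02880859375), (58.26953887939453, 51.920310974121094), 4.531826496124268)
side [349 248  24  26 596] 43.3 [435.1 -79.9  13.3]
   ridge ((438.7073669433594, -89.74462890625), (57.01901626586914, 19.387422561645508), 14.76177978515625) 154
   all ((437.0990295410156, -90.63091278076172), (57.633541107177734, 82.15586853027344), 12.301746368408203)
side [  82  395   48   46 1190] 12.1 [827.3 424.4   7.1]
side [  13  430   54   50 1426] 11.6 [902.3 513.9   7.4]
```

View pics/c_top.png

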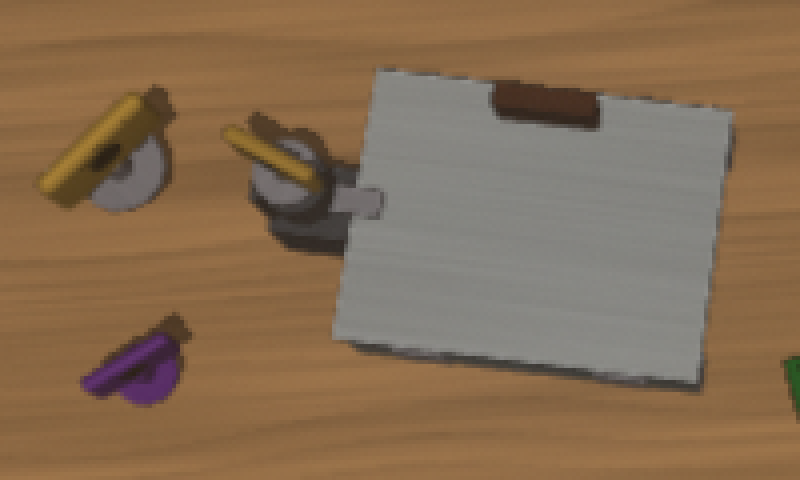

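View pics/c_side.png

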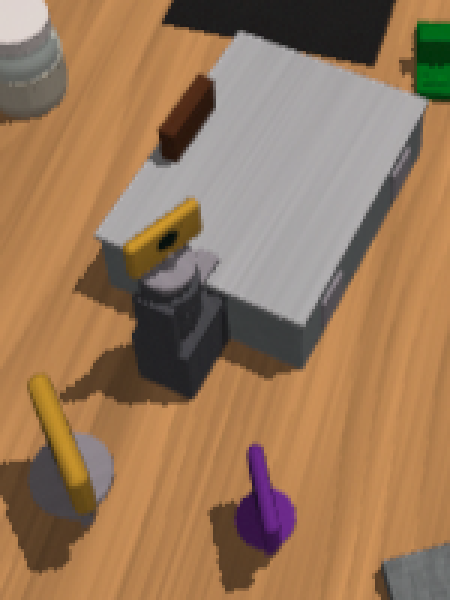

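The crops confirm it: the brass-bowed key standing in the dark lock housing at top (180,225) is smaller than the loose brass one, and the tongue points at the lid.

Run:
```python
from h import *
for n in ["top","side"]:
    c=cams.get_calibration(n);p=cv2.imread(f"pics/{n}0.png")[:,:,::-1].copy();P=cloud(c,np.load(f"pics/{n}0.npy"))
    h=cv2.cvtColor(p,cv2.COLOR_RGB2HSV);X,Y,Z=P[...,0],P[...,1],P[...,2]
    def rep(name,m,z=None):
        k,l,st,_=cv2.connectedComponentsWithStats(m.astype(np.uint8));i=1+np.argmax(st[1:,4]);m=l==i
        if z is None: pts=P[m][:,:2]
        else:
            v,u=np.nonzero(m);pts=np.array([plane(c,a,b,z)[:2] for a,b in zip(u,v)])
        r=cv2.minAreaRect(pts.astype(np.float32));print(n,name,m.sum(),"c",np.round(r[0],1),"sz",np.round(r[1],1),"ang",round(r[2],2),"zmed",np.nanmedian(Z[m]).round(1),"zmax",np.nanmax(Z[m]).round(1))
        print("   ",cv2.boxPoints(r).round(1).tolist())
    reg=(X>350)&(X<720)&(Y>20)&(Y<310)
    rep("lid",reg&(Z>60)&(Z<76)&(h[...,1]<60)&(h[...,2]>70),68)
    gold=(h[...,0]>15)&(h[...,0]<28)&(h[...,1]>150)
    if 1:
        m=gold&(Z>120)&(X>500)&(X<640)&(Y>220)&(Y<340);rep("bow",m)
        rep("bowtop",m&(Z>160),172)
    rep("tab",(h[...,0]<14)&(h[...,1]>90)&(h[...,2]<130)&(Z>72)&(Z<115)&reg)
    rep("tabtop",(h[...,0]<14)&(h[...,1]>90)&(h[...,2]<130)&(Z>95)&(Z<115)&reg)
    rep("mat",(h[...,2]<50)&(X>450)&(X<730)&(Y>-300)&(Y<20)&(Z<20),3)
    m=(X>300)&(X<800)&(Y>-520)&(Y<430)&(Z>30);
```

```text
top lid 5042 c [543.3 102.8] sz [195.8 164.4] ang 79.16 zmed 67.5 zmax 75.9
    [[444.1000061035156, 22.100000381469727], [605.5999755859375, -8.800000190734863], [642.4000244140625, 183.5], [481.0, 214.39999389648438]]
top bow 67 c [572.1 233.9] sz [35.6  9.5] ang 58.23 zmed 170.4 zmax 177.0
    [[558.5999755859375, 221.3000030517578], [566.7999877929688, 216.1999969482422], [585.5, 246.5], [577.4000244140625, 251.5]]
top bowtop 67 c [571.1 233.5] sz [35.4 10.1] ang 56.94 zmed 170.4 zmax 177.0
    [[557.2000122070312, 221.5], [565.7000122070312, 215.89999389648438], [585.0, 245.60000610351562], [576.5, 251.10000610351562]]
top tab 178 c [606.5  81.2] sz [58.6 15.8] ang 79.81 zmed 100.9 zmax 107.8
    [[593.5, 53.70000076293945], [609.0999755859375, 50.900001525878906], [619.4000244140625, 108.5999984741211], [603.9000244140625, 111.4000015258789]]
top tabtop 157 c [606.5  81.2] sz [58.6 15.8] ang 79.81 zmed 101.5 zmax 107.8
    [[593.5, 53.70000076293945], [609.0999755859375, 50.900001525878906], [619.4000244140625, 108.5999984741211], [603.9000244140625, 111.4000015258789]]
top mat
[... 873 characters left out ...]
572.0, 259.0]]
side tab 273 c [605.5  84. ] sz [60.5 15.5] ang 79.13 zmed 97.4 zmax 103.7
    [[592.2000122070312, 55.79999923706055], [607.5, 52.79999923706055], [618.9000244140625, 112.19999694824219], [603.5999755859375, 115.19999694824219]]
side tabtop 153 c [605.8  83.3] sz [59.  15.1] ang 78.36 zmed 100.2 zmax 103.7
    [[592.5, 55.900001525878906], [607.2999877929688, 52.900001525878906], [619.2000122070312, 110.5999984741211], [604.4000244140625, 113.69999694824219]]
side mat 3925 c [ 594.7 -184.7] sz [186.5 226. ] ang 0.05 zmed 1.0 zmax 7.0
    [[501.3999938964844, -71.80000305175781], [501.5, -297.70001220703125], [688.0, -297.6000061035156], [687.7999877929688, -71.5999984741211]]
```

Run:
```python
from h import *
for n in ["top","side"]:
    c=cams.get_calibration(n);p=cv2.imread(f"pics/{n}0.png")[:,:,::-1].copy();P=cloud(c,np.load(f"pics/{n}0.npy"))
    h=cv2.cvtColor(p,cv2.COLOR_RGB2HSV);X,Y,Z=P[...,0],P[...,1],P[...,2]
    m=(X>400)&(X<700)&(Y>-60)&(Y<260)&(Z>60)&(Z<76)&(h[...,1]<60)
    k,l,st,_=cv2.connectedComponentsWithStats(m.astype(np.uint8));m=l==1+np.argmax(st[1:,4])
    m=cv2.morphologyEx(m.astype(np.uint8),cv2.MORPH_OPEN,np.ones((13,13)))
    v,u=np.nonzero(m);pts=np.array([plane(c,a,b,68)[:2] for a,b in zip(u,v)],np.float32)
    r=cv2.minAreaRect(pts);print(n,r,cv2.boxPoints(r).tolist())
    a=np.radians(r[2]);print(np.median(P[m>0][:,2]))
    # bow long axis via PCA of 3D, height range
    gold=(h[...,0]>12)&(h[...,0]<30)&(h[...,1]>120)&(Z>125)&(X>480)&(X<640)&(Y>180)&(Y<340)
    v,u=np.nonzero(gold); print("gold px",u.min(),u.max(),v.min(),v.max(),len(u))
    Q=P[gold];print(Q.min(0).round(1),Q.max(0).round(1))
```

```text
top ((541.6082763671875, 93.97748565673828), (213.7713623046875, 163.96669006347656), 79.18742370605469) [[441.0290222167969, 4.3692626953125], [602.0846557617188, -26.390380859375], [642.1875, 183.58570861816406], [481.13189697265625, 214.34535217285156]]
67.4996064541931
gold px 166 189 216 232 135
[550.2 201.9 125.3] [584.4 249.1 177.8]
side ((540.1444091796875, 97.23377990722656), (214.90147399902344, 164.3730010986328), 79.28589630126953) [[439.4146423339844, 6.935394287109375], [600.922119140625, -23.622940063476562], [640.8741455078125, 187.53216552734375], [479.36669921875, 218.0904998779297]]
66.56108994888189
gold px 251 276 306 332 319
[548.6 203.  140.6] [582.5 252.3 173.4]
```

```bash
cat > go.py <<'E'
# usage: go.py x y z [yaw_deg of tool y, mod 180] -> displacement in tool axes (cm), turn (rad)
import sys
from h import *
def main(a):
    s,R=yaw();d=np.array(a[:3])-s["ee_pos"];print("t %.2f pos"%s["t"],s["ee_pos"].round(1),"F",s["wrist_force"].round(1),"T",s["ft_torque"].round(3),"grip",round(float(s["grip_width"])*93,1))
    ty=np.degrees(np.arctan2(R[1,1],R[0,1]));tz=R[:,2]
    print("xaxis",R[:,0].round(3),"tool y yaw",ty.round(1),"tool z",tz.round(2),"j6",s["joints"][5].round(3))
    print("shift cm now-axes",(R.T@d/10).round(2))
    if len(a)>3:
        e=(a[3]-ty+90)%180-90  # ccw deg
        for w in (e,e-180*np.sign(e)):
            t=-np.radians(w);c,q=np.cos(t),np.sin(t)
            Rn=R@np.array([[1,0,0],[0,c,-q],[0,q,c]])
            print("turn tool-x rad",round(t,3),"then shift cm",(Rn.T@d/10).round(2))
main([float(v) for v in sys.argv[1:]])
E
python3 go.py 566.3 228.1 220 148
```

```text
t 0.15 pos [137.9 532.  197.9] F [ 0.2 -0.4  1.1] T [0.051 0.029 0.037] grip 92.9
xaxis [-0.001 -0.001 -1.   ] tool y yaw 75.5 tool z [ 0.97 -0.25 -0.  ] j6 -0.203
shift cm now-axes [ -2.2  -18.66  49.1 ]
turn tool-x rad -1.266 then shift cm [ -2.2  -52.44  -3.07]
turn tool-x rad 1.876 then shift cm [-2.2  52.44  3.07]
```

```bash
python3 -m creep '[[-2,0,0,0,1],[-2,0,0,0,1],[0,-1.33,3.5,0,1],[0,-1.33,3.5,0,1],[0,-1.33,3.5,0,1],[0,-1.33,3.5,0,1],[0,-1.33,3.5,0,1],[0,-1.33,3.5,0,1]]'
python3 -m creep '[[0,-1.33,3.5,0,1],[0,-1.33,3.5,0,1],[0,-1.33,3.5,0,1],[0,-1.33,3.5,0,1],[0,-1.33,3.5,0,1],[0,-1.33,3.5,0,1],[0,-1.33,3.5,0,1],[0,-1.33,3.5,0,1]]'
python3 -m creep '[[0,0,0,0.12,0],[0,0,0,0.12,0],[0,0,0,0.12,0],[0,0,0,0.12,0],[0,0,0,0.12,0],[0,0,0,0.12,0],[0,0,0,0.12,0],[0,0,0,0.12,0]]'
python3 -m creep '[[0,0,0,0.12,0],[0,0,0,0.12,0],[0,0,0,0.12,0],[0,0,0,0.12,0],[0,0,0,0.12,0],[0,0,0,0.12,0],[0,0,0,0.12,0],[0,0,0,0,0]]'
python3 go.py 566.3 228.1 220 148
```

```text
t: 0.82
ee_pos: [322.3, 401.1, 238.4]
tool_rot: [0.701, 0.089, 0.702, -0.089]
wrist_force: [0.5, 0.1, -0.5]
grip_width: 1.0
t: 1.48
ee_pos: [566.7, 227.7, 238.2]
tool_rot: [0.701, 0.09, 0.702, -0.09]
wrist_force: [0.2, 0.6, -0.2]
grip_width: 1.0
t: 2.15
ee_pos: [565.4, 229.0, 238.1]
tool_rot: [0.579, 0.405, 0.58, -0.405]
wrist_force: [-0.4, 0.1, -0.4]
grip_width: 0.51
t: 2.82
ee_pos: [565.4, 229.1, 238.1]
tool_rot: [-0.365, -0.606, -0.365, 0.606]
wrist_force: [-0.2, -0.6, 0.5]
grip_width: 0.496
t 2.82 pos [565.4 229.1 238.1] F [-0.2 -0.6  0.5] T [-0.056  0.029  0.004] grip 46.1
xaxis [-0.001 -0.    -1.   ] tool y yaw -27.9 tool z [-0.47 -0.88  0.  ] j6 0.69
shift cm now-axes [1.81 0.12 0.04]
turn tool-x rad 0.071 then shift cm [1.81 0.13 0.03]
turn tool-x rad -3.07 then shift cm [ 1.81 -0.13 -0.03]
```

```bash
cat > snap.py <<'E'
import sys
from h import *
n,f=sys.argv[1:3]
p,d=cams.capture(n);np.save(f"pics/{f}.npy",d)
q=p[:,:,::-1]
cv2.imwrite(f"pics/{f}.png",q)
if len(sys.argv)>3:
    x0,y0,x1,y1=map(int,sys.argv[3:7]);k=min(800/(x1-x0),600/(y1-y0));cv2.imwrite(f"pics/{f}c.png",cv2.resize(q[y0:y1,x0:x1],None,fx=k,fy=k,interpolation=3))
E
python3 snap.py wrist w1
```

```text
(no output)
```

View pics/w1.png

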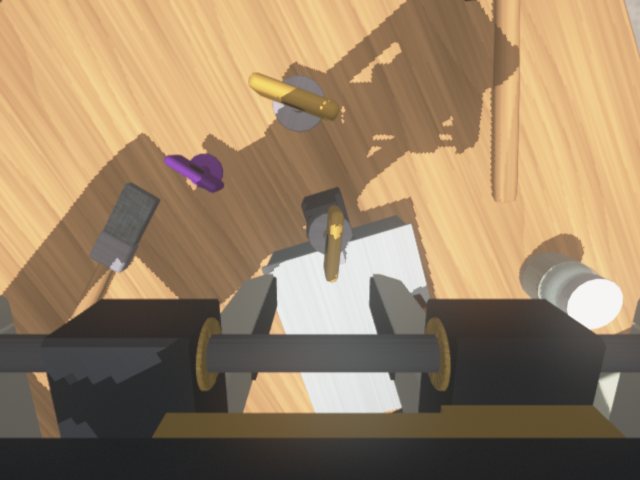

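The bow is at (334,207)-(333,280), nearly between the pads; I'll measure it from depth.

```bash
cat > bow.py <<'E'
import sys
from h import *
c=cams.get_calibration("wrist");p,d=cams.capture("wrist");P=cloud(c,d)
h=cv2.cvtColor(p,cv2.COLOR_RGB2HSV);X,Y,Z=P[...,0],P[...,1],P[...,2]
m=(h[...,0]>12)&(h[...,0]<32)&(h[...,1]>100)&(Z>125)&(Z<185)&(np.hypot(X-566,Y-228)<40)
Q=P[m];print(len(Q),"z",Q[:,2].min().round(1),Q[:,2].max().round(1))
T=Q[Q[:,2]>Q[:,2].max()-9][:,:2].astype(np.float32)
r=cv2.minAreaRect(T);a=r[2] if r[1][0]>r[1][1] else r[2]-90
print("top rect",r,"long axis yaw",a%180)
E
python3 bow.py
```

```text
709 z 146.5 173.7
top rect ((572.7022094726562, 224.10211181640625), (54.2274169921875, 9.894715309143066), 58.712345123291016) long axis yaw 58.712345123291016
```

```bash
python3 - <<'E'
from h import *
c=cams.get_calibration("top")
print("top",plane(c,168,217.5,172),plane(c,188.3,229.5,172), "mid",plane(c,178.2,223.5,172))
c=cams.get_calibration("side")
print("side",plane(c,253.3,321,172),plane(c,276.2,307,172))
for p in [(566.3,228.1,172),(572.7,224.1,172)]:
    print(p,proj(cams.get_calibration("top"),p),proj(c,p),proj(cams.get_calibration("wrist"),p))
E
python3 snap.py top t1 130 180 230 255; python3 snap.py side s1 220 280 320 355
```

```text
top [580.21379604 243.42785308 172.        ] [550.36161048 200.03893761 172.        ] mid [565.24330119 221.57155547 172.        ]
side [578.11727428 245.83106429 172.        ] [548.00383966 206.26921746 172.        ]
(566.3, 228.1, 172) [175.17646511 223.22902186] [262.84190949 314.43549524] [324.0545305  246.70724024]
(572.7, 224.1, 172) [176.96782393 220.25084892] [260.29369196 311.90403821] [334.21343736 247.4878466 ]
```

View pics/s1c.png

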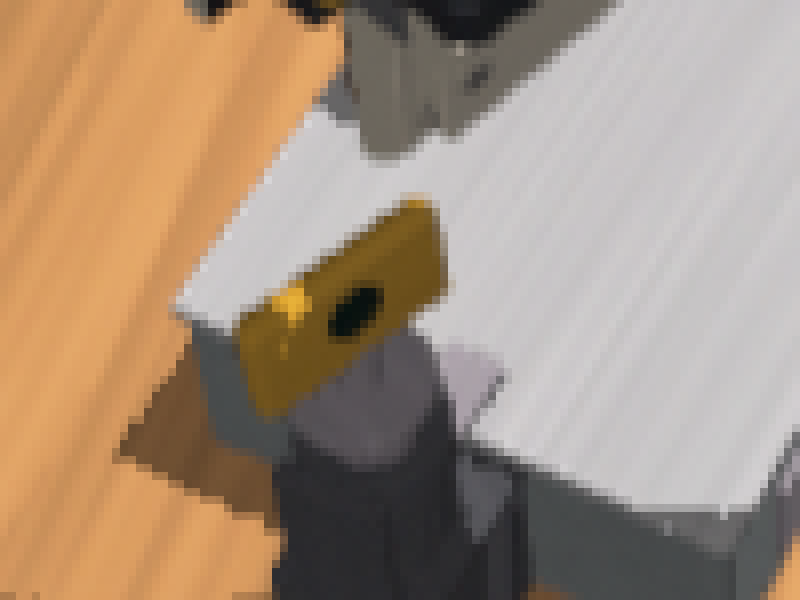

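Run:
```python
from h import *
for n in ["top","side","wrist"]:
    c=cams.get_calibration(n)
    for p in [(585.8,218.2,238),(545,240,238),(566.3,228.1,109),(640.8,185.5,68),(601.5,-25,68),(480,216,68)]: print(n,p,proj(c,p).round(1))
```

```text
top (585.8, 218.2, 238) [172.5 205.8]
top (545, 240, 238) [162.1 225.7]
top (566.3, 228.1, 109) [181.5 230.1]
top (640.8, 185.5, 68) [202.6 202.5]
top (601.5, -25, 68) [292.  212.6]
top (480, 216, 68) [191.4 270.1]
side (585.8, 218.2, 238) [250.8 285.9]
side (545, 240, 238) [268.8 300.8]
side (566.3, 228.1, 109) [265.8 333. ]
side (640.8, 185.5, 68) [240.6 318.3]
side (601.5, -25, 68) [289.  249.7]
side (480, 216, 68) [310.8 348.8]
wrist (585.8, 218.2, 238) [363.3 278.4]
wrist (545, 240, 238) [280.7 277.5]
wrist (566.3, 228.1, 109) [323.8 228. ]
wrist (640.8, 185.5, 68) [407.2 222.4]
wrist (601.5, -25, 68) [449.8 393.6]
wrist (480, 216, 68) [256.7 266. ]
```

View pics/t1c.png

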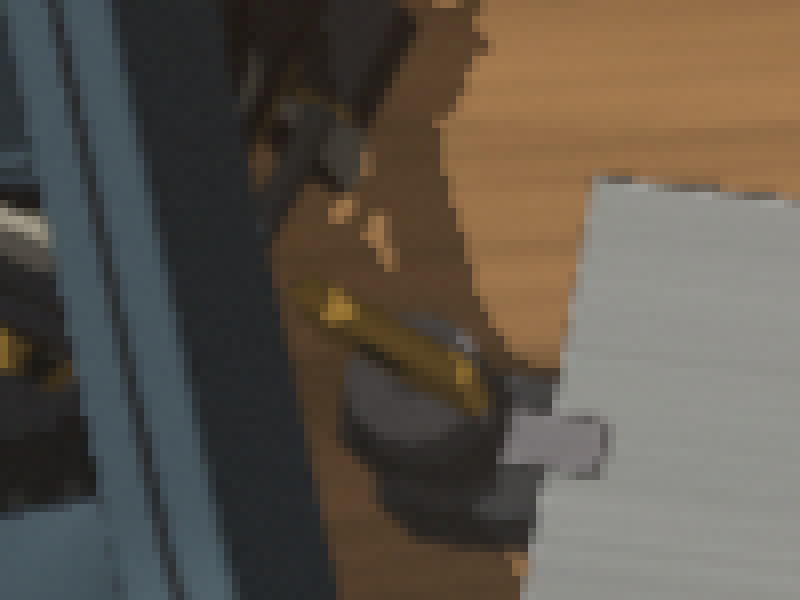

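View pics/s1.png

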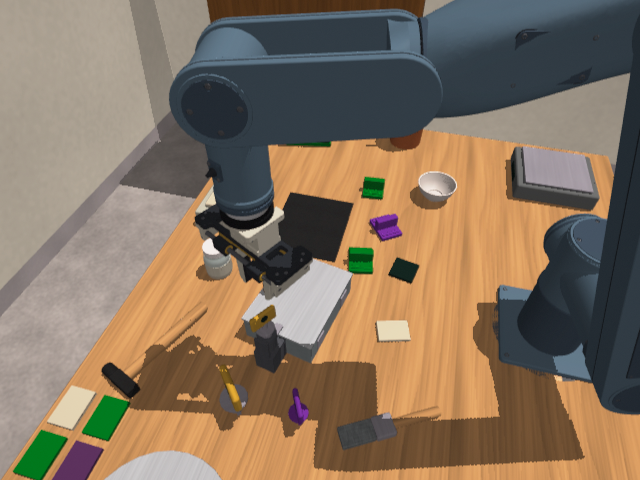

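```bash
python3 -m creep '[[0,0,0,0.06,0],[0,0,0,0,0]]'; python3 go.py 569 226.5 135
```

```text
t: 3.18
ee_pos: [565.6, 229.1, 238.5]
tool_rot: [-0.348, -0.616, -0.348, 0.616]
wrist_force: [-0.1, 0.0, -0.5]
grip_width: 0.499
t 3.18 pos [565.6 229.1 238.5] F [-0.1  0.  -0.5] T [-0.014  0.113  0.003] grip 46.4
xaxis [-0. -0. -1.] tool y yaw -31.1 tool z [-0.52 -0.86  0.  ] j6 0.745
shift cm now-axes [10.35  0.43  0.05]
```

```bash
python3 -m creep '[[2,0.43,0,0,0],[2,0,0,0,0],[2,0,0,0,0],[2,0,0,0,0],[1.5,0,0,0,0],[0.8,0,0,0,0],[0,0,0,0,0]]'; python3 snap.py wrist w2; python3 snap.py side s2 210 250 330 340
```

```text
t: 3.77
ee_pos: [568.0, 226.6, 133.4]
tool_rot: [-0.348, -0.614, -0.349, 0.617]
wrist_force: [0.1, -0.8, 0.1]
grip_width: 0.499
```

View pics/w2.png

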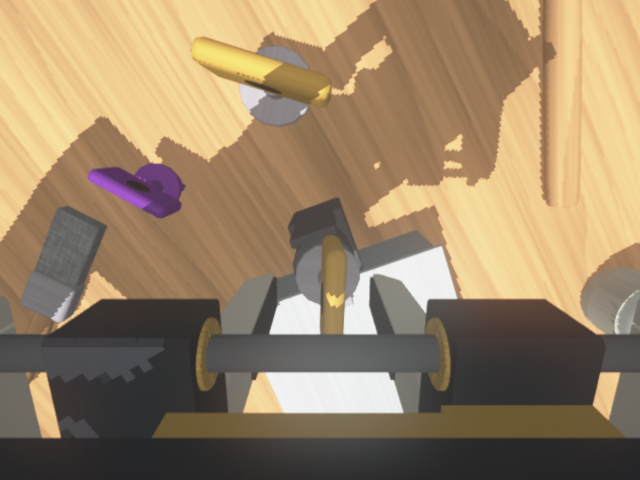

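View pics/s2c.png

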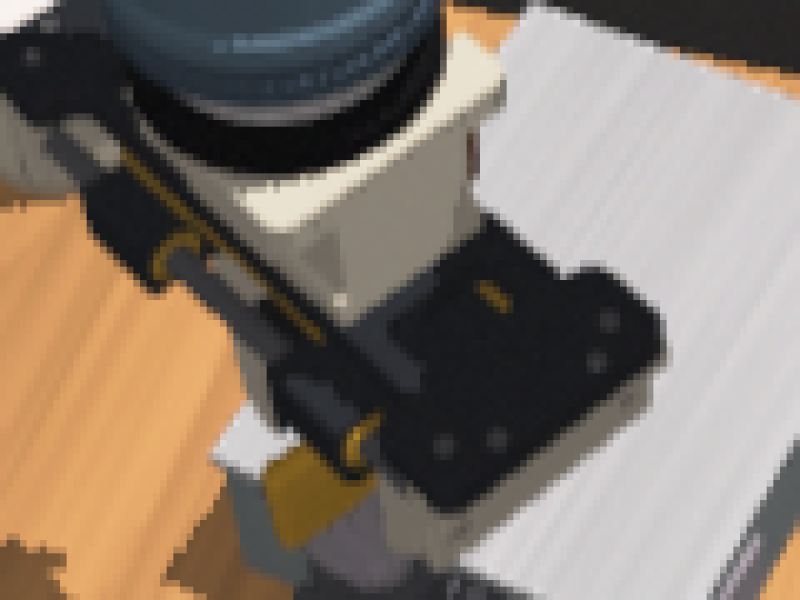

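Bow at column 333 versus the pad middle at 323: I shift 3 mm along tool y and close.

```bash
python3 -m creep '[[0,0.3,0,0,0],[0,0,0,0,-0.5],[0,0,0,0,-1],[0,0,0,0,-1],[0,0,0,0,-1],[0,0,0,0,-1],[0,0,0,0,-1],[0,0,0,0,-1]]'; python3 go.py 566.3 228.1 135; python3 snap.py wrist w3
```

```text
t: 4.53
ee_pos: [571.3, 225.7, 135.6]
tool_rot: [-0.347, -0.616, -0.348, 0.616]
wrist_force: [-2.0, -0.5, 1.7]
grip_width: 0.106
t 4.53 pos [571.3 225.7 135.6] F [-2.  -0.5  1.7] T [0.127 0.417 0.007] grip 9.8
xaxis [-0.001  0.001 -1.   ] tool y yaw -31.1 tool z [-0.52 -0.86  0.  ] j6 0.737
shift cm now-axes [ 0.06 -0.55  0.05]
```

View pics/w3.png

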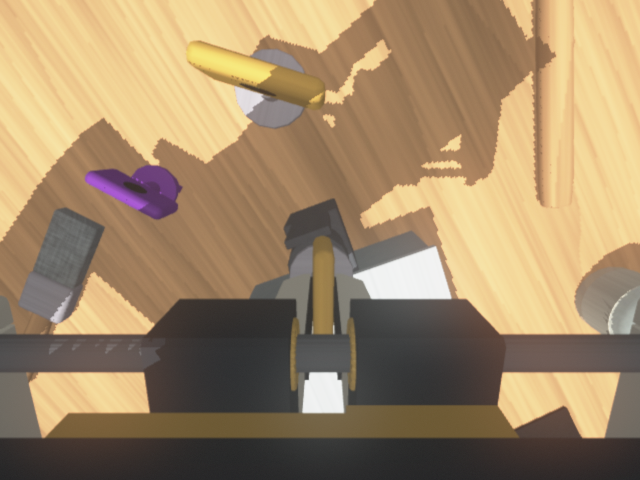

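```bash
python3 -m creep '[[0,-0.2,0,0,-1],[0.1,0,0,0,-1],[0,0,0,0,-1]]'; python3 go.py 566.3 228.1 135|head -1;  python3 -m creep '[[0.2,0,0,0,-1],[0,0,0,0,-1]]'; python3 go.py 566.3 228.1 135|head -1
```

```text
t: 4.83
ee_pos: [570.7, 226.5, 135.5]
tool_rot: [0.348, 0.616, 0.347, -0.615]
wrist_force: [-0.1, 0.5, 4.1]
grip_width: 0.106
t 4.83 pos [570.7 226.5 135.5] F [-0.1  0.5  4.1] T [-0.007  0.425  0.037] grip 9.8
t: 5.0
ee_pos: [571.2, 226.8, 135.1]
tool_rot: [0.348, 0.617, 0.347, -0.614]
wrist_force: [-2.4, 0.6, 12.4]
grip_width: 0.104
t 5.00 pos [571.2 226.8 135.1] F [-2.4  0.6 12.4] T [-0.064  0.82   0.001] grip 9.7
```

```bash
python3 -m creep '[[-0.1,0,0,-0.1,-1],[0,0,0,-0.1,-1]]';  python3 -m creep '[[0,0,0,-0.1,-1],[0,0,0,-0.1,-1]]';python3 -m creep '[[0,0,0,-0.1,-1],[0,0,0,0,-1]]';  python3 go.py 566.3 228.1 135|head -1
```

```text
t: 5.17
ee_pos: [570.6, 226.6, 135.4]
tool_rot: [0.409, 0.578, 0.408, -0.576]
wrist_force: [-3.0, 0.3, 8.7]
grip_width: 0.105
t: 5.33
ee_pos: [570.2, 226.8, 135.3]
tool_rot: [0.464, 0.534, 0.464, -0.533]
wrist_force: [-3.8, 0.2, 10.1]
grip_width: 0.107
t: 5.5
ee_pos: [569.9, 226.8, 135.2]
tool_rot: [0.491, 0.51, 0.491, -0.509]
wrist_force: [-4.8, -0.0, 10.4]
grip_width: 0.106
t 5.50 pos [569.9 226.8 135.2] F [-4.8 -0.  10.4] T [0.087 1.033 0.028] grip 9.8
```

```bash
python3 -m creep '[[0,-0.2,0,0,-1],[0,0,0,-0.1,-1]]';  python3 -m creep '[[0,0,0,-0.1,-1],[0,0,0,-0.05,-1]]';python3 -m creep '[[0,0,0,-0.05,-1],[0,0,0,0,-1]]';  python3 go.py 566.3 228.1 135
```

```text
t: 5.67
ee_pos: [569.0, 226.8, 135.2]
tool_rot: [0.515, 0.486, 0.513, -0.485]
wrist_force: [-1.4, 0.5, 6.0]
grip_width: 0.105
t: 5.83
ee_pos: [568.3, 226.7, 134.4]
tool_rot: [0.55, 0.445, 0.55, -0.444]
wrist_force: [-0.3, 0.8, 0.1]
grip_width: 0.104
t: 6.0
ee_pos: [567.8, 226.5, 133.1]
tool_rot: [0.56, 0.431, 0.561, -0.431]
wrist_force: [-0.2, 0.2, -0.4]
grip_width: 0.107
t 6.00 pos [567.8 226.5 133.1] F [-0.2  0.2 -0.4] T [ 0.047  0.137 -0.011] grip 10.0
xaxis [-0.001 -0.    -1.   ] tool y yaw 14.8 tool z [ 0.26 -0.97 -0.  ] j6 -0.062
shift cm now-axes [-0.19 -0.11 -0.19]
```

The force dropped away, so the blade has found the slot at about +0.8 rad. Follow it down.

```bash
python3 -m creep '[[0.3,0,0,0,-1],[0.2,0,0,0,-1],[0,0,0,0,-1]]';python3 -m creep '[[0.2,0,0,0,-1],[0,0,0,0,-1]]';  python3 go.py 566.3 228.1 125
```

```text
t: 6.25
ee_pos: [567.8, 226.4, 127.6]
tool_rot: [0.559, 0.432, 0.56, -0.432]
wrist_force: [0.3, 1.2, -2.1]
grip_width: 0.104
t: 6.42
ee_pos: [567.9, 226.5, 126.0]
tool_rot: [0.56, 0.432, 0.56, -0.432]
wrist_force: [-0.8, 0.6, -3.2]
grip_width: 0.108
t 6.42 pos [567.9 226.5 126. ] F [-0.8  0.6 -3.2] T [0.124 0.221 0.019] grip 10.1
xaxis [-0.001 -0.    -1.   ] tool y yaw 14.7 tool z [ 0.25 -0.97 -0.  ] j6 -0.059
shift cm now-axes [ 0.1  -0.11 -0.2 ]
```

```bash
python3 -m creep '[[0,0,0,-0.1,-1],[0,0,0,-0.1,-1],[0,0,0,-0.1,-1],[0,0,0,0,-1]]';python3 go.py 566.3 228.1 125; python3 -m creep '[[0,0,0,-0.1,-1],[0,0,0,-0.1,-1],[0,0,0,-0.1,-1],[0,0,0,0,-1]]';python3 go.py 566.3 228.1 125
```

```text
t: 6.75
ee_pos: [567.4, 226.4, 126.1]
tool_rot: [0.618, 0.342, 0.619, -0.343]
wrist_force: [-2.3, 0.6, -2.1]
grip_width: 0.103
t 6.75 pos [567.4 226.4 126.1] F [-2.3  0.6 -2.1] T [ 0.08   0.456 -0.022] grip 9.6
xaxis [-0.002 -0.    -1.   ] tool y yaw 32.1 tool z [ 0.53 -0.85 -0.  ] j6 -0.363
shift cm now-axes [ 0.11  0.   -0.2 ]
t: 7.08
ee_pos: [567.1, 226.3, 126.1]
tool_rot: [0.662, 0.246, 0.663, -0.247]
wrist_force: [-3.9, 0.0, -1.6]
grip_width: 0.105
t 7.08 pos [567.1 226.3 126.1] F [-3.9  0.  -1.6] T [ 0.01   0.792 -0.093] grip 9.8
xaxis [-0.002 -0.001 -1.   ] tool y yaw 49.1 tool z [ 0.76 -0.65 -0.  ] j6 -0.66
shift cm now-axes [ 0.11  0.09 -0.18]
```

```bash
python3 -m creep '[[0,-0.06,-0.08,-0.1,-1],[0,0,0,-0.1,-1],[0,0,0,-0.1,-1],[0,0,0,0,-1]]';python3 go.py 566.3 228.1 125|head -2; python3 -m creep '[[0,0,0,-0.1,-1],[0,0,0,-0.1,-1],[0,0,0,-0.1,-1],[0,0,0,0,-1]]';python3 go.py 566.3 228.1 125
```

```text
t: 7.42
ee_pos: [566.5, 226.0, 126.1]
tool_rot: [0.691, 0.145, 0.692, -0.146]
wrist_force: [-3.3, -0.2, -1.9]
grip_width: 0.107
t 7.42 pos [566.5 226.  126.1] F [-3.3 -0.2 -1.9] T [-0.254  0.658 -0.071] grip 9.9
xaxis [-0.002 -0.001 -1.   ] tool y yaw 66.2 tool z [ 0.91 -0.4  -0.  ] j6 -0.958
t: 7.75
ee_pos: [566.3, 225.8, 126.1]
tool_rot: [0.705, 0.041, 0.707, -0.042]
wrist_force: [-3.4, -1.3, -1.7]
grip_width: 0.106
t 7.75 pos [566.3 225.8 126.1] F [-3.4 -1.3 -1.7] T [-0.502  0.839 -0.019] grip 9.9
xaxis [-0.002 -0.001 -1.   ] tool y yaw 83.3 tool z [ 0.99 -0.12 -0.  ] j6 -1.256
shift cm now-axes [ 0.11  0.23 -0.03]
```

```bash
python3 -m creep '[[0,0,0,-0.1,-1],[0,0,0,-0.1,-1],[0,0,0,0,-1]]';python3 go.py 566.3 228.1 125|head -2; python3 snap.py top t2 150 180 240 248; python3 snap.py side s3 210 250 330 340
```

```text
t: 8.0
ee_pos: [566.3, 225.5, 126.1]
tool_rot: [0.706, -0.03, 0.707, 0.029]
wrist_force: [-4.2, -3.1, -0.8]
grip_width: 0.106
t 8.00 pos [566.3 225.5 126.1] F [-4.2 -3.1 -0.8] T [-0.688  0.95  -0.043] grip 9.9
xaxis [-0.002 -0.002 -1.   ] tool y yaw 94.7 tool z [ 1.    0.08 -0.  ] j6 -1.456
```

View pics/t2c.png

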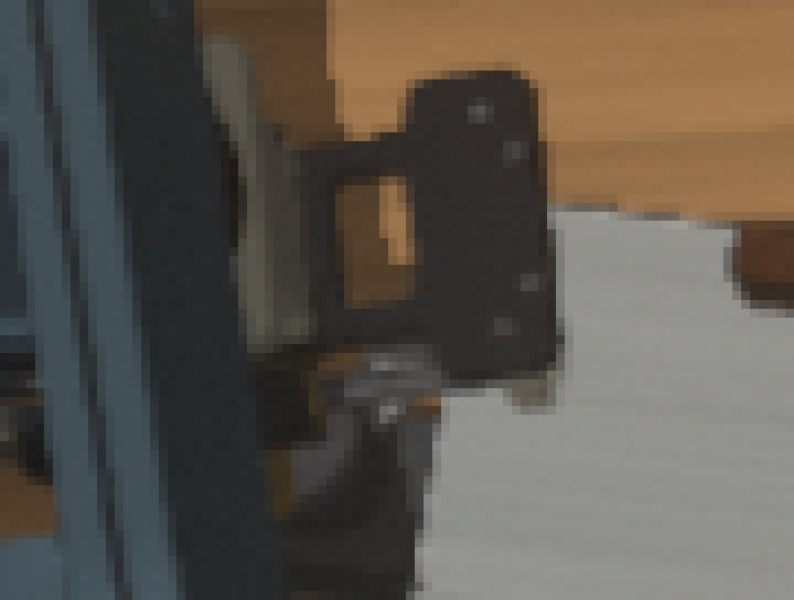

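View pics/s3c.png

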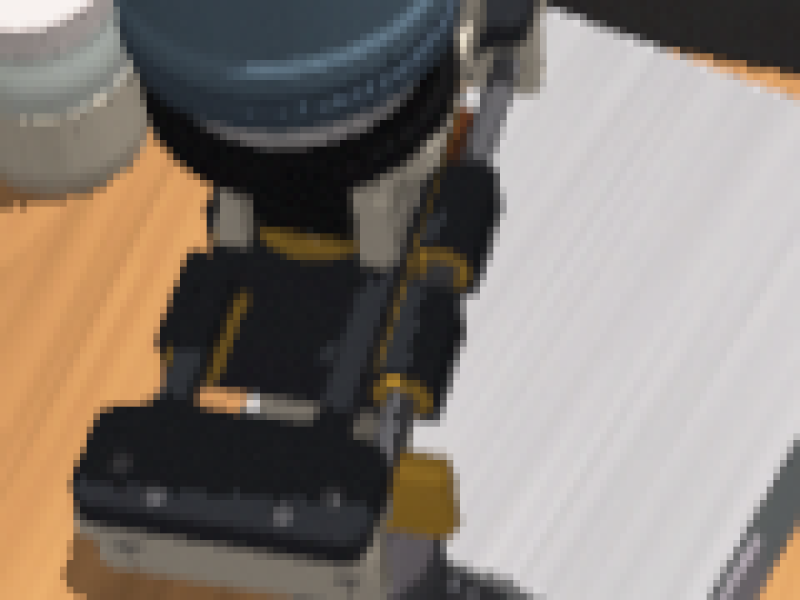

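```bash
python3 -m creep '[[0,-0.06,-0.08,-0.08,-1],[0,0,0,-0.08,-1],[0,0,0,0,-1]]';python3 go.py 566.3 228.1 125|head -2; python3 -m creep '[[0,0,0,-0.08,-1],[0,0,0,-0.08,-1],[0,0,0,0,-1]]';python3 go.py 566.3 228.1 125|head -2
```

```text
t: 8.35
ee_pos: [566.0, 225.1, 126.2]
tool_rot: [0.702, -0.086, 0.702, 0.085]
wrist_force: [-3.3, -2.9, -2.9]
grip_width: 0.102
t 8.35 pos [566.  225.1 126.2] F [-3.3 -2.9 -2.9] T [-0.62   0.741 -0.058] grip 9.5
xaxis [-0.001 -0.001 -1.   ] tool y yaw 103.8 tool z [ 0.97  0.24 -0.  ] j6 -1.616
t: 8.6
ee_pos: [566.0, 225.0, 126.2]
tool_rot: [0.692, -0.142, 0.693, 0.141]
wrist_force: [-3.8, -3.9, -2.3]
grip_width: 0.106
t 8.60 pos [566.  225.  126.2] F [-3.8 -3.9 -2.3] T [-0.774  0.784 -0.01 ] grip 9.9
xaxis [-0.001 -0.002 -1.   ] tool y yaw 113.0 tool z [ 0.92  0.39 -0.  ] j6 -1.776
```

```bash
python3 -m creep '[[0,-0.06,-0.08,-0.06,-1],[0,0,0,-0.06,-1],[0,0,0,0,-1]]';python3 go.py 566.3 228.1 125|head -2; python3 -m creep '[[0,0,0,-0.06,-1],[0,0,0,-0.06,-1],[0,0,0,0,-1]]';python3 go.py 566.3 228.1 125|head -2
```

```text
t: 8.85
ee_pos: [565.8, 224.7, 126.2]
tool_rot: [0.683, -0.182, 0.684, 0.182]
wrist_force: [-1.9, -2.5, -3.1]
grip_width: 0.106
t 8.85 pos [565.8 224.7 126.2] F [-1.9 -2.5 -3.1] T [-0.436  0.553 -0.412] grip 9.9
xaxis [-0.001 -0.    -1.   ] tool y yaw 119.8 tool z [ 0.87  0.5  -0.  ] j6 -1.896
t: 9.1
ee_pos: [566.1, 224.8, 126.2]
tool_rot: [0.671, -0.223, 0.671, 0.223]
wrist_force: [-2.3, -2.3, -4.2]
grip_width: 0.117
t 9.10 pos [566.1 224.8 126.2] F [-2.3 -2.3 -4.2] T [-0.419  0.402 -0.615] grip 10.9
xaxis [-0. -0. -1.] tool y yaw 126.7 tool z [ 0.8  0.6 -0. ] j6 -2.016
```

Stop reached (moment 0.4 to 0.6 N m). Release and lift.

```bash
python3 -m creep '[[0,0,0,0.08,-1],[0,0,0,0,-0.3],[0,0,0,0,-0.3],[0,0,0,0,-0.3],[-2,0,0,0,-0.3],[-3,0,0,0,-0.3],[-3,0,0,0,0],[0,0,0,0,0]]'; python3 snap.py side s4 220 280 320 355;python3 snap.py wrist w4
```

```text
t: 9.77
ee_pos: [570.0, 226.2, 214.2]
tool_rot: [0.684, -0.198, 0.674, 0.197]
wrist_force: [1.3, 1.0, 0.1]
grip_width: 0.449
```

View pics/s4c.png

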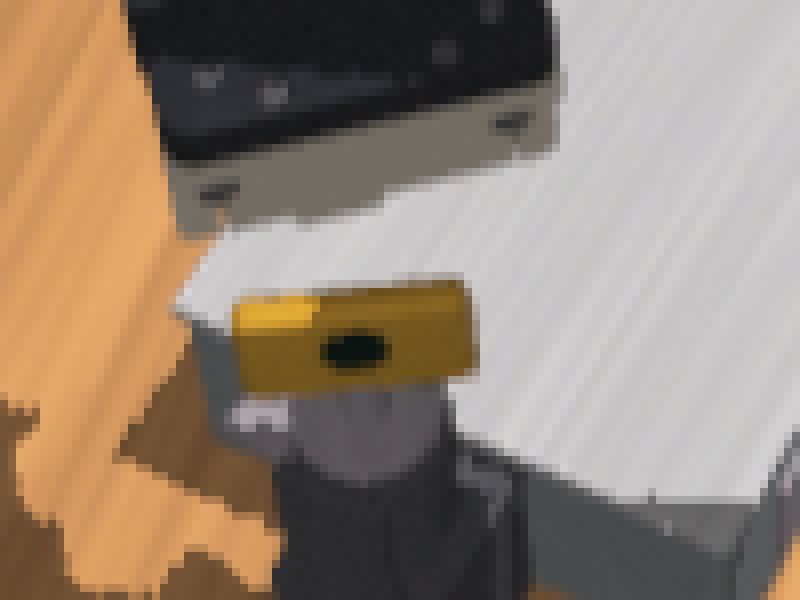

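View pics/w4.png

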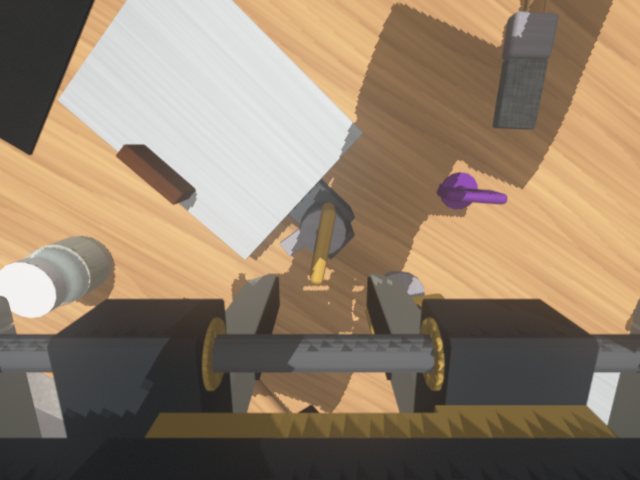

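The key has sunk, and the tongue has swung to the outer side, off the lid (wrist (292,240)). Next the lid's tab.

```bash
python3 go.py 605.8 83.1 150 79.2
```

```text
t 9.87 pos [567.5 225.5 208.9] F [-0.4 -0.5 -0.8] T [ 0.1    0.001 -0.043] grip 45.1
xaxis [ 0.005  0.001 -1.   ] tool y yaw 122.4 tool z [0.84 0.54 0.01] j6 -1.941
shift cm now-axes [  5.89 -14.07  -4.44]
turn tool-x rad 0.755 then shift cm [  5.89 -13.29   6.4 ]
turn tool-x rad -2.387 then shift cm [ 5.89 13.29 -6.4 ]
```

```bash
python3 -m creep '[[0,0,0,0.108,1],[0,0,0,0.108,1],[0,0,0,0.108,1],[0,0,0,0.108,1],[0,0,0,0.108,1],[0,0,0,0.108,1],[0,0,0,0.108,1],[0,-3.3,1.6,0,1]]'; python3 -m creep '[[0,-3.3,1.6,0,1],[0,-3.3,1.6,0,1],[1,-3.3,1.6,0,1],[1,0,0,0,1],[1,0,0,0,1],[1,0,0,0,1],[0,0,0,0,1]]'; python3 go.py 605.8 83.1 75 79.2; python3 snap.py wrist w5
```

```text
t: 10.53
ee_pos: [573.4, 194.5, 205.2]
tool_rot: [0.703, 0.069, 0.705, -0.067]
wrist_force: [0.6, -0.9, 0.0]
grip_width: 0.988
t: 11.12
ee_pos: [601.7, 84.5, 163.2]
tool_rot: [0.702, 0.067, 0.706, -0.067]
wrist_force: [-0.7, 0.4, -1.1]
grip_width: 1.0
t 11.12 pos [601.7  84.5 163.2] F [-0.7  0.4 -1.1] T [-0.003 -0.052 -0.036] grip 93.0
xaxis [-0.006  0.001 -1.   ] tool y yaw 79.2 tool z [ 0.98 -0.19 -0.01] j6 -1.426
shift cm now-axes [ 8.82 -0.06  0.48]
turn tool-x rad -0.0 then shift cm [ 8.82 -0.06  0.48]
turn tool-x rad 3.141 then shift cm [ 8.82  0.06 -0.48]
```

View pics/w5.png

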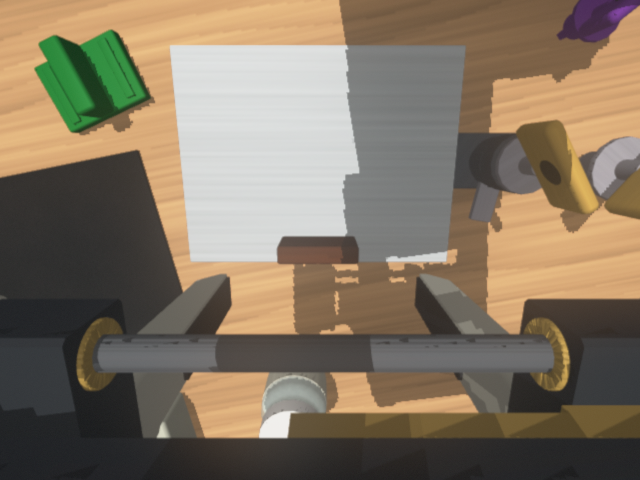

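```bash
python3 -m creep '[[2,-0.15,0.45,0,1],[2,0,0,0,1],[2,0,0,0,1],[2,0,0,0,1],[0.6,0,0,0,1],[0,0,0,0,1],[0,0,0,0,1]]'; python3 go.py 605.8 83.1 74; python3 snap.py wrist w6;python3 snap.py side s6 200 180 360 300
```

```text
t: 11.75
ee_pos: [608.3, 81.8, 81.3]
tool_rot: [0.704, 0.067, 0.704, -0.067]
wrist_force: [0.0, 0.5, 0.2]
grip_width: 0.997
t 11.75 pos [608.3  81.8  81.3] F [0.  0.5 0.2] T [-0.048 -0.029 -0.041] grip 92.8
xaxis [ 0.001  0.    -1.   ] tool y yaw 79.2 tool z [ 0.98 -0.19  0.  ] j6 -1.43
shift cm now-axes [ 0.73  0.08 -0.27]
```

View pics/s6c.png

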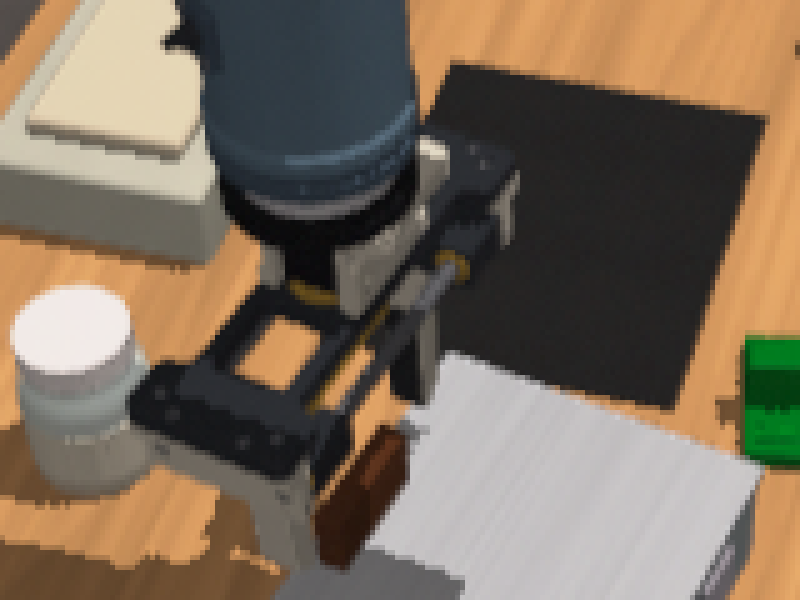

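View pics/w6.png

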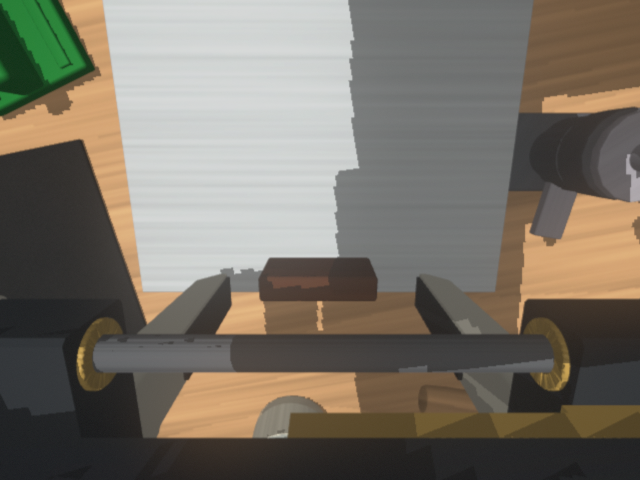

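Run:
```python
from h import *
c=cams.get_calibration("wrist");s,R=yaw();p=s["ee_pos"]
for d in (0,-7,7): print(proj(c,p+R[:,2]*d+np.array([0,0,102-p[2]])))
print(plane(c,319,290,102),plane(c,261,281,102),plane(c,377,281,102),plane(c,319,281,102),plane(c,319,300,102))
```

```text
[321.41171743 289.72795382]
[321.39864539 276.66783958]
[321.4245323  302.53112856]
[609.0780415   80.19349243 102.        ] [598.84720371  52.58998019 102.        ] [609.79664184 109.65700215 102.        ] [604.32070779  81.11715884 102.        ] [614.44268664  79.15191266 102.        ]
```

```bash
python3 -m creep '[[0.7,0,-0.1,0,1],[0,0,0,0,1],[0,0,0,0,0],[0,0,0,0,-1],[0,0,0,0,-1],[0,0,0,0,-1],[0,0,0,0,-1],[0,0,0,0,-1]]'; python3 go.py 605.8 83.1 74
```

```text
t: 12.52
ee_pos: [607.1, 80.9, 73.6]
tool_rot: [0.704, 0.067, 0.704, -0.067]
wrist_force: [0.8, -1.1, 0.3]
grip_width: 0.643
t 12.52 pos [607.1  80.9  73.6] F [ 0.8 -1.1  0.3] T [-0.228  0.004 -0.03 ] grip 59.8
xaxis [ 0. -0. -1.] tool y yaw 79.1 tool z [ 0.98 -0.19  0.  ] j6 -1.43
shift cm now-axes [-0.04  0.19 -0.17]
```

```bash
python3 -m creep '[[-0.64,0,-0.16,0,-1],[-0.64,0,-0.17,0,-1],[-0.63,0,-0.21,0,-1],[-0.62,0,-0.22,0,-1],[0,0,0,0,-1]]'; python3 go.py 605.8 83.1 74;python3 snap.py side s7 200 180 360 300
```

```text
t: 12.93
ee_pos: [600.0, 82.8, 100.7]
tool_rot: [0.705, 0.067, 0.703, -0.067]
wrist_force: [0.4, 0.4, -3.7]
grip_width: 0.64
t 12.93 pos [600.   82.8 100.7] F [ 0.4  0.4 -3.7] T [ 0.004 -0.19  -0.024] grip 59.5
xaxis [ 0.002  0.    -1.   ] tool y yaw 79.1 tool z [ 0.98 -0.19  0.  ] j6 -1.428
shift cm now-axes [2.67 0.14 0.56]
```

View pics/s7c.png

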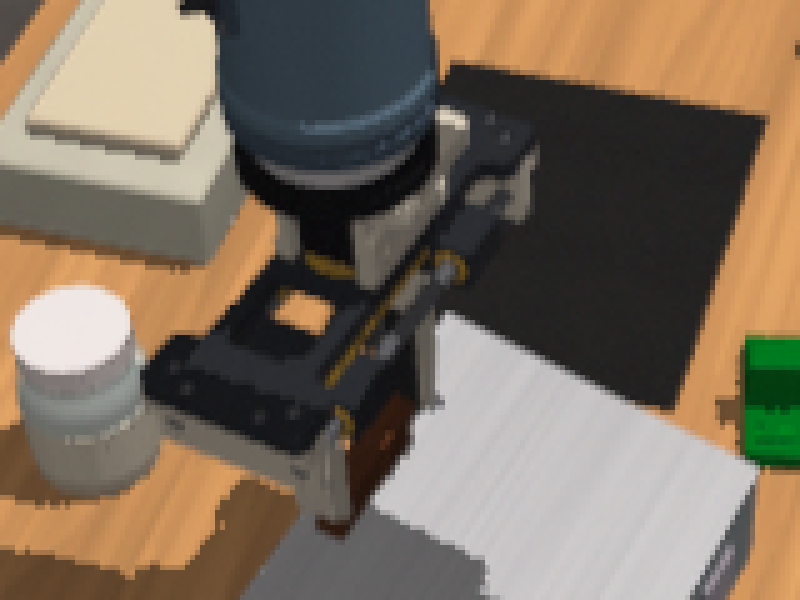

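```bash
python3 -m creep '[[-0.6,0,-0.27,0,-1],[-0.6,0,-0.27,0,-1],[-0.58,0,-0.32,0,-1],[-0.57,0,-0.32,0,-1],[-0.55,0,-0.37,0,-1],[-0.54,0,-0.37,0,-1],[0,0,0,0,-1]]'; python3 go.py 605.8 83.1 74;python3 snap.py side s8 200 180 360 300;python3 snap.py wrist w8
```

```text
t: 13.57
ee_pos: [580.6, 86.5, 134.8]
tool_rot: [0.705, 0.067, 0.703, -0.067]
wrist_force: [0.1, -0.1, -3.7]
grip_width: 0.643
t 13.57 pos [580.6  86.5 134.8] F [ 0.1 -0.1 -3.7] T [-0.055 -0.192 -0.059] grip 59.8
xaxis [ 0.002  0.    -1.   ] tool y yaw 79.1 tool z [ 0.98 -0.19  0.  ] j6 -1.423
shift cm now-axes [6.09 0.14 2.53]
```

View pics/s8c.png

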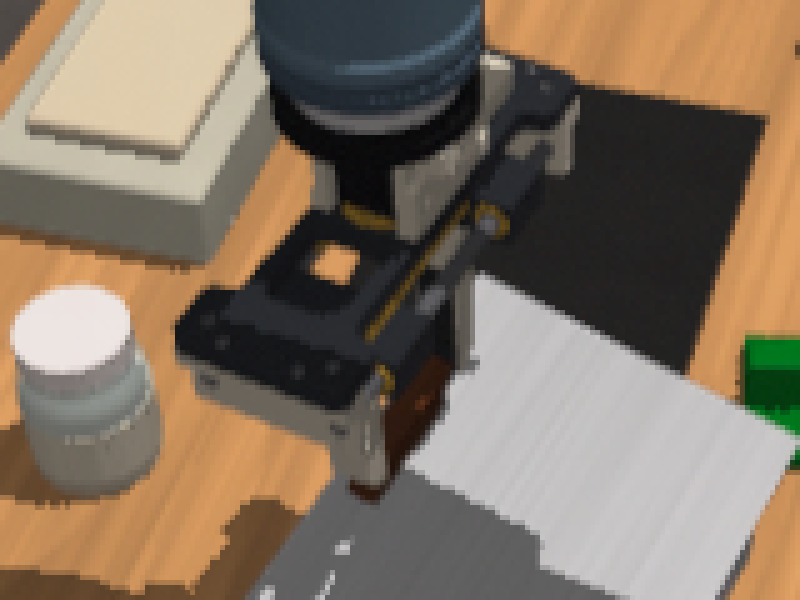

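View pics/w8.png

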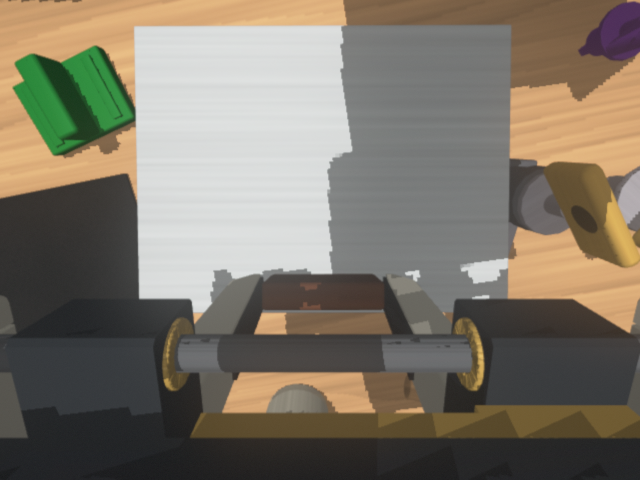

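The lid (135..511, 25..310 in wrist view) is off the chest, held near flat by pad friction; I measure its tilt.

```bash
python3 -m creep '[[-1.5,0,0,0,-1],[-1.5,0,0,0,-1],[-1.5,0,0,0,-1],[0,0,0,0,-1],[0,0,0,0,-1]]'
cat > lidm.py <<'E'
from h import *
c=cams.get_calibration("wrist");s,R=yaw();p,d=cams.capture("wrist");P=cloud(c,d);h=cv2.cvtColor(p,cv2.COLOR_RGB2HSV)
v,u=np.mgrid[0:480,0:640]
m=(h[...,1]<40)&(h[...,2]>60)&(u>160)&(u<490)&(v>40)&(v<255)&(P[...,2]>s["ee_pos"][2]-110)
Q=P[m];k=R.T@(Q-s["ee_pos"]).T;k=k.T # tool frame: x down,y,z
A=np.c_[k[:,1],k[:,2],np.ones(len(k))];a,res,_,_=np.linalg.lstsq(A,k[:,0],rcond=None)
print(len(Q),"depth below TCP = %.3f*y + %.3f*z + %.1f"%tuple(a),"rms",np.std(A@a-k[:,0]).round(2))
E
python3 lidm.py; python3 go.py 661.4 -186 120 90
```

```text
t: 14.08
ee_pos: [581.3, 86.2, 178.5]
tool_rot: [0.704, 0.067, 0.703, -0.067]
wrist_force: [0.6, -0.4, -3.9]
grip_width: 0.641
66362 depth below TCP = -0.003*y + -0.371*z + 8.5 rms 0.68
t 14.13 pos [580.5  86.2 177.5] F [ 1.   0.3 -4.6] T [-0.017 -0.15   0.027] grip 59.5
xaxis [-0.001 -0.    -1.   ] tool y yaw 79.1 tool z [ 0.98 -0.19 -0.  ] j6 -1.423
shift cm now-axes [  5.74 -25.2   13.08]
turn tool-x rad -0.19 then shift cm [  5.74 -27.22   8.09]
turn tool-x rad 2.952 then shift cm [ 5.74 27.22 -8.09]
```

```bash
python3 -m creep '[[0,0,0,-0.095,-1],[0,0,0,-0.095,-1],[0,-2,0.4,0,-1],[0,-3,0.7,0,-1],[0,-3,0.7,0,-1],[0,-3,0.7,0,-1],[0,-3,0.7,0,-1],[0,-3,0.7,0,-1]]'; python3 -m creep '[[0,-3,0.7,0,-1],[0,-3,0.7,0,-1],[0,-2.5,0.6,0,-1],[0,-1.5,0,0,-1],[2,0,0,0,-1],[2,0,0,0,-1],[0,0,0,0,-1],[0,0,0,0,-1]]'; python3 go.py 639.8 -186 90 90;python3 lidm.py; python3 snap.py side s9 200 100 400 250; python3 snap.py top t9
```

```text
t: 14.8
ee_pos: [619.1, -84.8, 176.3]
tool_rot: [0.706, 0.0, 0.708, 0.0]
wrist_force: [0.2, 0.0, -2.7]
grip_width: 0.641
t: 15.47
ee_pos: [638.0, -182.6, 136.0]
tool_rot: [0.705, 0.001, 0.709, 0.001]
wrist_force: [-0.4, -0.2, -2.4]
grip_width: 0.639
t 15.47 pos [ 638.  -182.6  136. ] F [-0.4 -0.2 -2.4] T [ 0.002 -0.077  0.033] grip 59.4
xaxis [-0.005  0.003 -1.   ] tool y yaw 90.0 tool z [ 1.  0. -0.] j6 -2.018
shift cm now-axes [ 4.6  -0.35  0.2 ]
turn tool-x rad 0.0 then shift cm [ 4.6  -0.35  0.2 ]
turn tool-x rad -3.141 then shift cm [ 4.6   0.35 -0.2 ]
60855 depth below TCP = -0.004*y + -0.474*z + 10.1 rms 0.69
```

View pics/s9c.png

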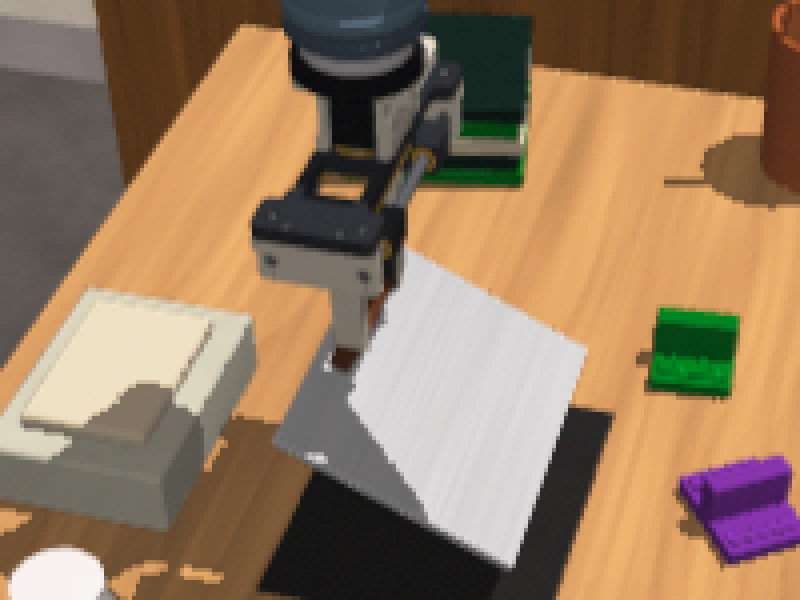

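View pics/t9.png

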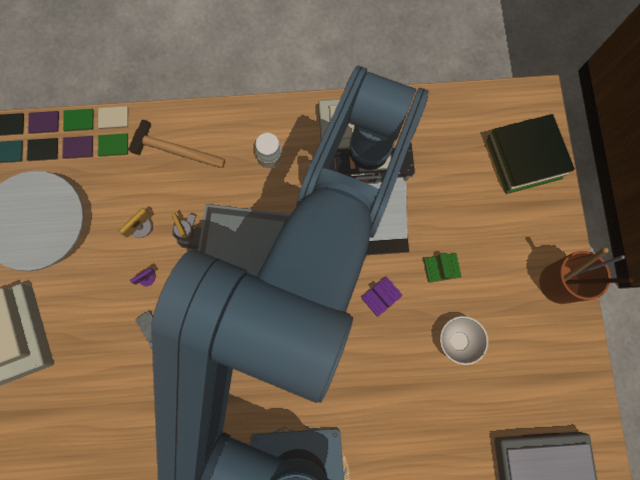

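```bash
python3 -m creep '[[1.5,-0.35,-0.5,0,-1],[1.5,0,0,0,-1],[1.5,0,0,0,-1],[0.8,0,0,0,-1],[0,0,0,0,-1],[0,0,0,0,-1]]'; python3 go.py 632.2 -186 75;python3 lidm.py
```

```text
t: 16.12
ee_pos: [635.1, -187.1, 85.9]
tool_rot: [0.707, -0.0, 0.707, 0.0]
wrist_force: [-0.7, -0.2, -4.3]
grip_width: 0.641
t 16.12 pos [ 635.1 -187.1   85.9] F [-0.7 -0.2 -4.3] T [ 0.02  -0.148 -0.   ] grip 59.6
xaxis [ 0. -0. -1.] tool y yaw 90.0 tool z [1. 0. 0.] j6 -2.026
shift cm now-axes [ 1.09  0.12 -0.29]
62785 depth below TCP = -0.001*y + -0.505*z + 9.0 rms 2.29
```

```bash
python3 -m creep '[[0.5,0.1,-0.4,0,-1],[0.5,0,0,0,-1],[0,0,0,0,-1],[0,0,0,0,-1]]'; python3 -m creep '[[0.47,0,0.4,0,-1],[0.47,0,0.4,0,-1],[0.48,0,0.35,0,-1],[0.48,0,0.35,0,-1],[0,0,0,0,-1],[0,0,0,0,-1]]'; python3 go.py 632.2 -186 75|head -1;python3 lidm.py;python3 snap.py side s10 200 100 400 250
```

```text
t: 16.5
ee_pos: [630.5, -186.2, 75.1]
tool_rot: [0.707, -0.0, 0.707, 0.0]
wrist_force: [-0.1, -1.0, -2.4]
grip_width: 0.639
t: 17.0
ee_pos: [646.6, -186.4, 56.2]
tool_rot: [0.707, -0.0, 0.707, 0.0]
wrist_force: [1.7, -0.2, 0.6]
grip_width: 0.642
t 17.00 pos [ 646.6 -186.4   56.2] F [ 1.7 -0.2  0.6] T [-0.021 -0.248  0.049] grip 59.7
70125 depth below TCP = -0.002*y + -0.273*z + 7.6 rms 0.67
```

View pics/s10c.png

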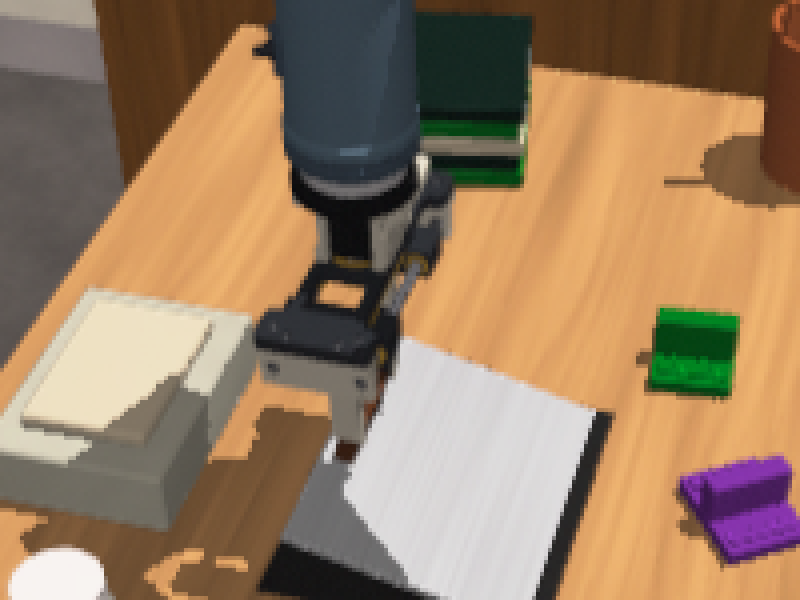

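```bash
python3 -m creep '[[0.49,0,0.28,0,-1],[0.49,0,0.27,0,-1],[0.54,0,0.25,0,-1],[0.54,0,0.25,0,-1],[0.45,0,0.16,0,-1],[0.45,0,0.16,0,-1],[0,0,0,0,-1],[0,0,0,0,-1]]'; python3 go.py 632.2 -186 75|head -1;python3 lidm.py
```

```text
t: 17.77
ee_pos: [658.6, -186.0, 25.7]
tool_rot: [0.706, 0.0, 0.708, 0.0]
wrist_force: [0.0, -0.4, -1.2]
grip_width: 0.638
t 17.77 pos [ 658.6 -186.    25.7] F [ 0.  -0.4 -1.2] T [-0.084  0.071  0.067] grip 59.4
70157 depth below TCP = -0.000*y + -0.022*z + 6.2 rms 0.66
```

```bash
python3 -m creep '[[0.25,0,0.1,0,-1],[0,0,0,0,-1],[0,0,0,0,-1]]'; python3 go.py 632.2 -186 75|head -1;python3 lidm.py
```

```text
t: 18.07
ee_pos: [659.5, -186.1, 23.7]
tool_rot: [0.706, 0.0, 0.708, 0.0]
wrist_force: [-1.9, 0.2, -0.8]
grip_width: 0.644
t 18.07 pos [ 659.5 -186.1   23.7] F [-1.9  0.2 -0.8] T [-0.028  0.423  0.026] grip 59.9
70108 depth below TCP = -0.000*y + -0.006*z + 6.2 rms 0.66
```

Nearly flat (0.3°). Release and rise.

```bash
python3 -m creep '[[0.1,0,0,0,-1],[0,0,0,0,1],[0,0,0,0,1],[0,0,0,0,1],[0,0,0,0,1],[-2,0,0,0,1],[-3,0,0,0,1],[-4,0,0,0,1]]'; python3 -m creep '[[-4,0,-3,0,1],[-4,0,-4,0,1],[0,0,-4,0,1],[0,0,-4,0,1],[0,0,-4,0,1],[0,0,0,0,1]]'; python3 snap.py top t11; python3 snap.py side s11; python3 go.py 438.5 -91 200
```

```text
t: 18.78
ee_pos: [658.5, -185.3, 110.8]
tool_rot: [0.705, 0.001, 0.709, 0.001]
wrist_force: [0.7, -0.2, -0.5]
grip_width: 0.999
t: 19.28
ee_pos: [478.4, -184.0, 175.0]
tool_rot: [0.705, 0.001, 0.709, 0.001]
wrist_force: [0.4, 0.9, -0.1]
grip_width: 1.0
t 19.38 pos [ 485.1 -186.3  176.6] F [1.  0.5 0.2] T [ 0.004 -0.059 -0.003] grip 93.4
xaxis [ 0.001 -0.001 -1.   ] tool y yaw 89.9 tool z [ 1. -0.  0.] j6 -2.151
shift cm now-axes [-2.35  9.52 -4.67]
```

View pics/s11.png

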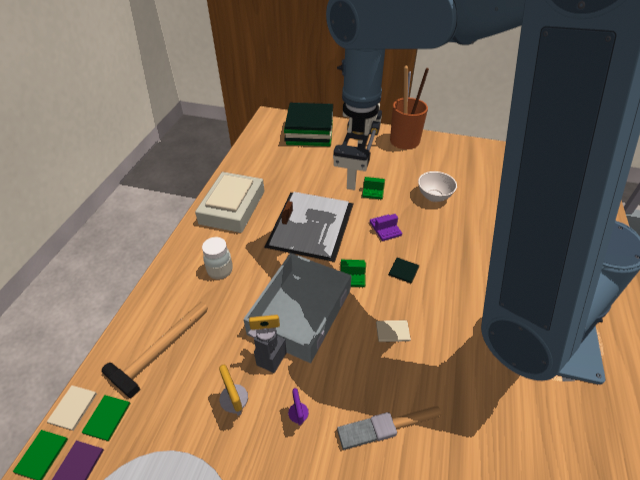

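View pics/t11.png

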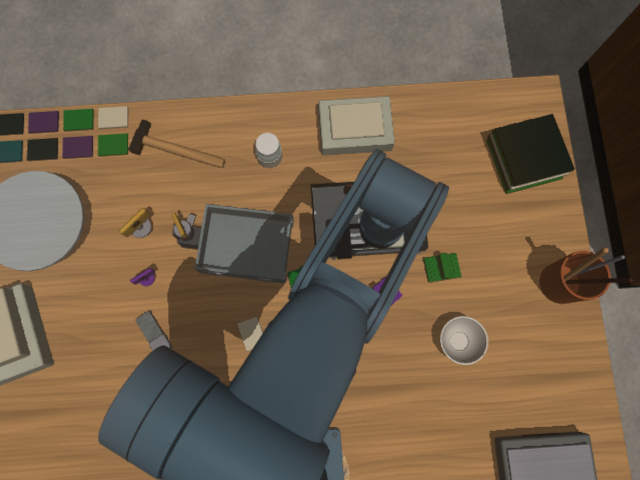

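The lid lies flat on the mat. The near tile was knocked: it is now at side (352,272). Chest is empty and open. Remeasure the tile.

```bash
cat > tiles.py <<'E'
import sys
from h import *
def run(n):
    c=cams.get_calibration(n);p,d=cams.capture(n);P=cloud(c,d)
    m=green(p)|((p[...,1]>1.6*p[...,0])&(p[...,1]>1.4*p[...,2])&(p[...,1]>25)); P2=P
    k,l,st,ce=cv2.connectedComponentsWithStats(m.astype(np.uint8))
    for i in range(1,k):
        if st[i,4]<100: continue
        Q=P[l==i];Q=Q[np.isfinite(Q[:,0])];z=Q[:,2]
        if np.median(Q[:,0])>700 or abs(np.median(Q[:,1]))>500 : continue
        top=Q[z>np.percentile(z,99)-6][:,:2].astype(np.float32);r=cv2.minAreaRect(top)
        a=r[2] if r[1][0]>r[1][1] else r[2]-90
        b=cv2.minAreaRect(Q[:,:2].astype(np.float32))
        print(n,"px",ce[i].round(0),"ridge c",np.round(r[0],1),"sz",np.round(r[1],1),"long yaw",round(a%180,1),"ztop",np.percentile(z,99).round(1),"| all",np.round(b[0],1),np.round(b[1],1))
for n in sys.argv[1:]: run(n)
E
python3 tiles.py side top
```

```text
side px [373. 188.] ridge c [ 455.6 -372.9] sz [57.6 22.2] long yaw 5.4 ztop 42.0 | all [ 454.6 -358.6] [58.8 51.1]
side px [354. 271.] ridge c [452.7 -35.3] sz [65.4 52.3] long yaw 64.6 ztop 42.5 | all [448.2 -44.2] [57.9 99.3]
top px [450. 265.] ridge c [ 455.5 -377. ] sz [58.8 16.5] long yaw 5.2 ztop 46.2 | all [ 457.3 -392.8] [59.7 48.4]
top px [432. 269.] ridge c [ 453.7 -352.5] sz [57.8 30.7] long yaw 7.0 ztop 18.1 | all [ 454.5 -353. ] [59.2 32. ]
```

```bash
python3 -m creep '[[0,3.5,-1,0,0.5],[0,3.5,-1,0,0.5],[0,3.5,-1,0,0.5],[0,3,-1,0,0.5],[0,0,0,-0.1,0.5],[0,0,0,-0.1,0.5],[0,0,0,0,0.5]]'; python3 tiles.py wrist; python3 snap.py wrist w12;python3 go.py 446 -50 100
```

```text
t: 20.07
ee_pos: [447.7, -50.7, 176.3]
tool_rot: [0.704, -0.073, 0.703, 0.073]
wrist_force: [-0.2, -0.1, 0.1]
grip_width: 0.752
wrist px [ 16. 161.] ridge c [ 454.4 -354.6] sz [59.7 32.7] long yaw 3.1 ztop 14.9 | all [ 454.4 -354.6] [59.7 32.7]
wrist px [324. 220.] ridge c [449.2 -48.8] sz [59.2 17.1] long yaw 12.2 ztop 43.1 | all [449.1 -48.3] [59.2 78. ]
t 20.17 pos [447.3 -51.3 176.1] F [ 0.3 -0.6 -0.8] T [0.033 0.002 0.074] grip 69.8
xaxis [ 0.001 -0.    -1.   ] tool y yaw 101.3 tool z [0.98 0.2  0.  ] j6 -2.132
shift cm now-axes [ 7.61  0.15 -0.11]
```

View pics/w12.png

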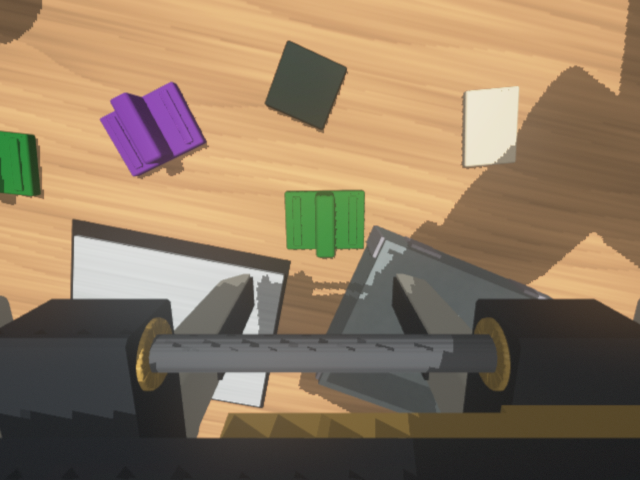

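```bash
python3 go.py 448.8 -48.8 16 102.2; python3 -m creep '[[3,0.2,0.2,-0.015,-0.14],[3,0,0,0,-0.14],[3,0,0,0,-0.14],[0,0,0,0,-0.14],[0,0,0,0,-0.14]]';python3 tiles.py wrist;python3 go.py 448.8 -48.8 16 102.2
```

```text
t 20.17 pos [447.3 -51.3 176.1] F [ 0.3 -0.6 -0.8] T [0.033 0.002 0.074] grip 69.8
xaxis [ 0.001 -0.    -1.   ] tool y yaw 101.3 tool z [0.98 0.2  0.  ] j6 -2.132
shift cm now-axes [16.01  0.22  0.19]
turn tool-x rad -0.015 then shift cm [16.01  0.22  0.19]
turn tool-x rad 3.127 then shift cm [16.01 -0.22 -0.19]
t: 20.58
ee_pos: [446.9, -48.9, 85.1]
tool_rot: [0.702, -0.074, 0.704, 0.076]
wrist_force: [0.8, -0.4, 1.2]
grip_width: 0.455
wrist px [322. 245.] ridge c [450. -55.] sz [58.6 30.6] long yaw 11.7 ztop 43.2 | all [449.2 -48.6] [59.6 78.8]
t 20.63 pos [448.3 -49.4  86.5] F [-0.7 -0.1  1.4] T [ 0.009 -0.039  0.013] grip 41.1
xaxis [-0.  0. -1.] tool y yaw 102.2 tool z [ 0.98  0.21 -0.  ] j6 -2.142
shift cm now-axes [7.05 0.05 0.07]
turn tool-x rad 0.0 then shift cm [7.05 0.05 0.07]
turn tool-x rad -3.141 then shift cm [ 7.05 -0.05 -0.07]
```

```bash
python3 -m creep '[[2.5,0.05,0.07,0,-0.14],[2.5,0,0,0,-0.14],[1.8,0,0,0,-0.14],[0,0,0,0,-0.14]]'; python3 go.py 448.8 -48.8 17|head -1; python3 -m creep '[[0,0,0,0,-0.14],[0,0,0,0,-1],[0,0,0,0,-1],[0,0,0,0,-1],[0,0,0,0,-1],[0,0,0,0,-1]]'; python3 go.py 448.8 -48.8 17|head -1; python3 snap.py wrist w13
```

```text
t: 20.97
ee_pos: [447.8, -48.3, 17.1]
tool_rot: [0.702, -0.075, 0.704, 0.076]
wrist_force: [-1.1, -0.1, 0.1]
grip_width: 0.427
t 20.97 pos [447.8 -48.3  17.1] F [-1.1 -0.1  0.1] T [ 0.094  0.058 -0.002] grip 39.7
t: 21.47
ee_pos: [449.0, -48.6, 19.0]
tool_rot: [0.704, -0.076, 0.702, 0.076]
wrist_force: [-0.8, -0.2, 5.6]
grip_width: 0.181
t 21.47 pos [449.  -48.6  19. ] F [-0.8 -0.2  5.6] T [0.056 0.118 0.002] grip 16.8
```

View pics/w13.png

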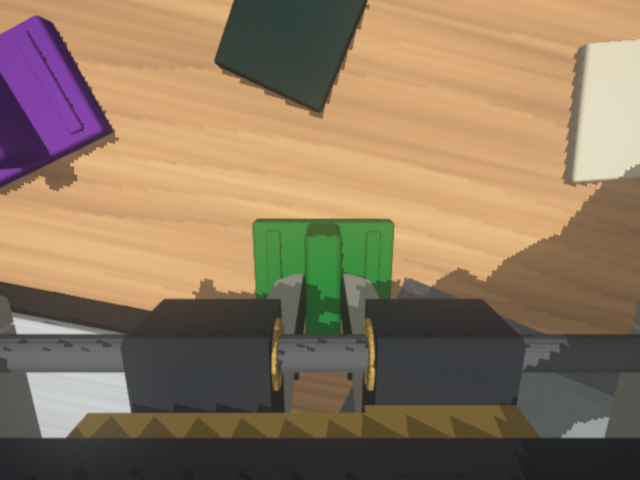

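```bash
python3 -m creep '[[-2,0,0,0,-1],[-4,0,0,0,-1],[-4,0,0,0,-1],[-2,0,0,0.12,-1],[0,0,0,0.12,-1],[0,0,0,0.12,-1],[0,0,0,0.12,-1],[0,0,0,0.12,-1]]'; python3 -m creep '[[0,0,0,0.12,-1],[0,0,0,0.12,-1],[0,0,0,0.12,-1],[0,0,0,0.12,-1],[0,0,0,0.12,-1],[0,0,0,0.12,-1],[0,0,0,0.12,-1],[0,0,0,0.12,-1]]'; python3 -m creep '[[0,0,0,0.12,-1],[0,0,0,0.12,-1],[0,0,0,0.12,-1],[0,0,0,0.04,-1],[0,0,0,0,-1]]'; python3 go.py 529.8 36.6 130 -10.8
```

```text
t: 22.18
ee_pos: [447.8, -48.2, 138.1]
tool_rot: [0.694, 0.137, 0.694, -0.137]
wrist_force: [-0.2, -0.2, -2.4]
grip_width: 0.185
t: 22.85
ee_pos: [447.7, -48.1, 137.8]
tool_rot: [0.552, 0.442, 0.552, -0.442]
wrist_force: [0.6, -0.2, -1.7]
grip_width: 0.181
t: 23.27
ee_pos: [447.7, -48.1, 137.8]
tool_rot: [-0.454, -0.542, -0.454, 0.542]
wrist_force: [-0.1, -0.0, -1.4]
grip_width: 0.181
t 23.27 pos [447.7 -48.1 137.8] F [-0.1 -0.  -1.4] T [-0.104  0.085 -0.002] grip 16.9
xaxis [-0.001  0.    -1.   ] tool y yaw -10.1 tool z [-0.17 -0.98 -0.  ] j6 -0.18
shift cm now-axes [ 0.78  6.6  -9.78]
turn tool-x rad 0.013 then shift cm [ 0.78  6.48 -9.86]
turn tool-x rad -3.129 then shift cm [ 0.78 -6.48  9.86]
```

```bash
python3 -m creep '[[0,2.16,-3.28,0.013,-1],[0,2.16,-3.28,0,-1],[0,2.16,-3.28,0,-1],[0,0,0,0,-1],[0,0,0,0,-1]]'; python3 go.py 529.8 36.6 30 -10.8;python3 snap.py wrist w14;python3 snap.py side s14 210 210 390 345
```

```text
t: 23.68
ee_pos: [530.1, 38.1, 137.3]
tool_rot: [-0.452, -0.543, -0.453, 0.544]
wrist_force: [-1.1, 0.0, -1.8]
grip_width: 0.182
t 23.68 pos [530.1  38.1 137.3] F [-1.1  0.  -1.8] T [-0.062  0.091  0.018] grip 16.9
xaxis [-0.001  0.    -1.   ] tool y yaw -10.4 tool z [-0.18 -0.98  0.  ] j6 0.044
shift cm now-axes [1.073e+01 1.000e-02 1.500e-01]
turn tool-x rad 0.006 then shift cm [1.073e+01 1.000e-02 1.500e-01]
turn tool-x rad -3.135 then shift cm [ 1.073e+01 -1.000e-02 -1.500e-01]
```

View pics/w14.png

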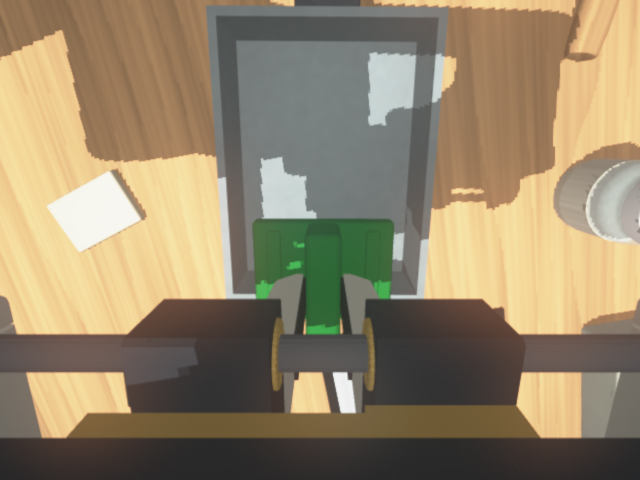

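View pics/s14c.png

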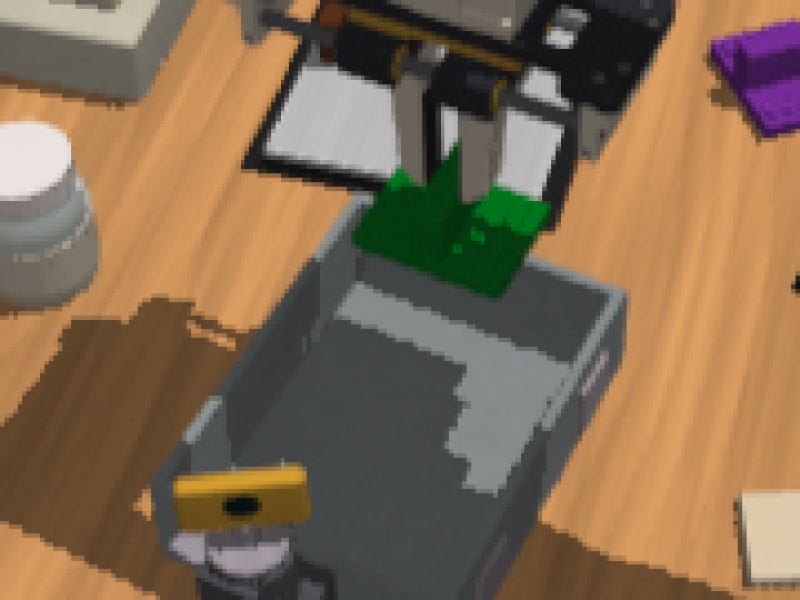

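```bash
python3 -m creep '[[2.5,0,0,0.006,-1],[2.5,0,0,0,-1],[2.5,0,0,0,-1],[2.5,0,0,0,-1],[0.5,0,0,0,-1],[0,0,0,0,-1],[0,0,0,0,-1]]'; python3 -m creep '[[0.3,0,0,0,-1],[0,0,0,0,-1]]'; python3 -m creep '[[0.2,0,0,0,-1],[0,0,0,0,-1]]'
```

```text
t: 24.37
ee_pos: [529.8, 35.9, 33.8]
tool_rot: [0.449, 0.546, 0.449, -0.546]
wrist_force: [0.3, 0.7, -1.4]
grip_width: 0.184
t: 24.53
ee_pos: [530.7, 36.3, 31.2]
tool_rot: [0.45, 0.547, 0.449, -0.545]
wrist_force: [0.2, 0.2, -1.5]
grip_width: 0.181
t: 24.7
ee_pos: [530.1, 36.7, 28.5]
tool_rot: [0.45, 0.546, 0.449, -0.546]
wrist_force: [0.2, 0.6, -1.8]
grip_width: 0.184
```

```bash
python3 -m creep '[[0.2,0,0,0,-1],[0,0,0,0,-1]]'; python3 -m creep '[[0.2,0,0,0,-1],[0,0,0,0,-1]]'; python3 -m creep '[[0.1,0,0,0,-1],[0,0,0,0,-1]]'
```

```text
t: 24.87
ee_pos: [529.6, 36.8, 25.9]
tool_rot: [-0.45, -0.546, -0.45, 0.546]
wrist_force: [-0.6, -1.2, -2.3]
grip_width: 0.185
t: 25.03
ee_pos: [530.0, 36.8, 25.0]
tool_rot: [0.45, 0.546, 0.449, -0.546]
wrist_force: [-3.4, -0.2, 8.4]
grip_width: 0.184
t: 25.2
ee_pos: [529.9, 36.8, 24.9]
tool_rot: [0.45, 0.546, 0.449, -0.546]
wrist_force: [-5.6, 0.9, 16.4]
grip_width: 0.181
```

On the floor. Release to 40 mm and rise.

```bash
python3 -m creep '[[-0.2,0,0,0,-1],[0,0,0,0,-0.14],[0,0,0,0,-0.14],[0,0,0,0,-0.14],[-2,0,0,0,-0.14],[-3,0,0,0,-0.14],[-4,0,0,0,-0.14],[-3,0,0,0,-0.14]]'; python3 snap.py wrist w15; python3 go.py 455 -375 150 96
```

```text
t: 25.87
ee_pos: [529.9, 36.7, 146.9]
tool_rot: [0.45, 0.546, 0.449, -0.546]
wrist_force: [1.0, 0.4, 0.3]
grip_width: 0.43
t 25.92 pos [533.7  36.3 152.9] F [1.9 0.  3.9] T [-0.049 -0.043 -0.035] grip 40.0
xaxis [ 0.011 -0.002 -1.   ] tool y yaw -11.0 tool z [-0.19 -0.98 -0.  ] j6 0.052
shift cm now-axes [ 0.27  0.15 41.87]
turn tool-x rad 1.273 then shift cm [ 0.27 40.08 12.13]
turn tool-x rad -1.868 then shift cm [  0.27 -40.08 -12.13]
```

View pics/w15.png

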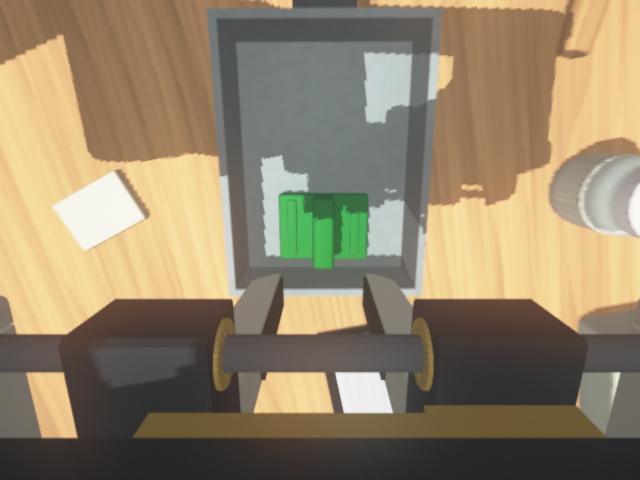

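```bash
python3 -m creep '[[0,0,3.8,0,-0.14],[0,0,3.8,0,-0.14],[0,0,3.8,0,-0.14],[0,0,3.8,0,-0.14],[0,0,3.8,0,-0.14],[0,0,3.8,0,-0.14],[0,0,3.8,0,-0.14],[0,0,3.8,0,-0.14]]'; python3 -m creep '[[0,0,3.8,0,-0.14],[0,0,3.8,0,-0.14],[0,0,3.8,0,-0.14],[0,0,0,0.116,-0.14],[0,0,0,0.116,-0.14],[0,0,0,0.116,-0.14],[0,0,0,0.116,-0.14],[0,0,0,0.116,-0.14]]'; python3 -m creep '[[0,0,0,0.116,-0.14],[0,0,0,0.116,-0.14],[0,0,0,0.116,-0.14],[0,0,0,0.116,-0.14],[0,0,0,0.116,-0.14],[0,0,0,0.116,-0.14],[0,0,0,0,-0.14]]';python3 tiles.py wrist; python3 snap.py wrist w16; python3 go.py 455 -375 90 96
```

```text
t: 26.58
ee_pos: [470.7, -263.4, 144.5]
tool_rot: [0.449, 0.546, 0.45, -0.546]
wrist_force: [2.0, 0.2, -0.5]
grip_width: 0.433
t: 27.25
ee_pos: [449.3, -373.7, 144.1]
tool_rot: [-0.272, -0.652, -0.273, 0.653]
wrist_force: [-0.7, -0.3, 0.1]
grip_width: 0.43
t: 27.83
ee_pos: [449.4, -373.5, 144.3]
tool_rot: [-0.034, -0.706, -0.035, 0.706]
wrist_force: [0.0, 0.4, -0.7]
grip_width: 0.431
wrist px [331. 219.] ridge c [ 458.  -379.4] sz [58.2 17.7] long yaw 5.5 ztop 43.2 | all [ 458.  -379.4] [58.3 78.4]
t 27.93 pos [ 449.4 -373.5  144.5] F [ 0.5 -0.1  0.3] T [ 0.014  0.149 -0.005] grip 40.4
xaxis [-0.  0. -1.] tool y yaw -84.0 tool z [-0.99 -0.11  0.  ] j6 0.581
shift cm now-axes [ 5.45  0.21 -0.54]
turn tool-x rad 0.001 then shift cm [ 5.45  0.21 -0.54]
turn tool-x rad -3.141 then shift cm [ 5.45 -0.21  0.54]
```

View pics/w16.png

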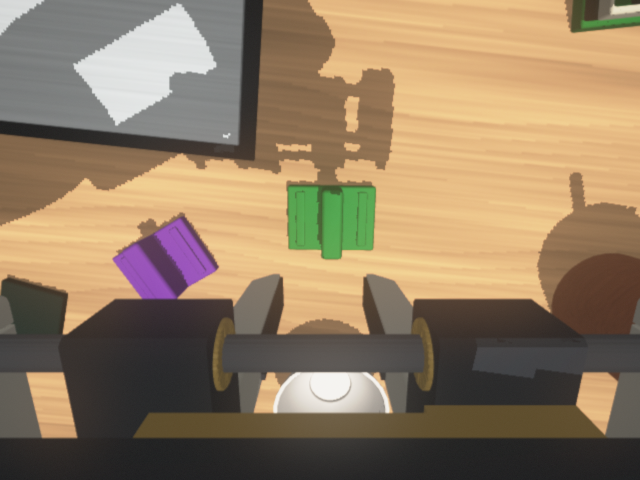

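```bash
python3 go.py 457 -378 86|tail -1; python3 -m creep '[[2,0.5,-0.7,0.01,-0.14],[2,0,0,0,-0.14],[1.8,0,0,0,-0.14],[0,0,0,0,-0.14],[0,0,0,0,-0.14]]';python3 tiles.py wrist;python3 go.py 457.5 -378.5 17 95.5;python3 snap.py wrist w17
```

```text
shift cm now-axes [ 5.85  0.53 -0.71]
t: 28.35
ee_pos: [456.4, -377.2, 86.0]
tool_rot: [-0.032, -0.706, -0.034, 0.707]
wrist_force: [-0.0, -0.9, 0.7]
grip_width: 0.431
wrist px [327. 243.] ridge c [ 457.8 -379.3] sz [58.3 18. ] long yaw 5.1 ztop 43.0 | all [ 457.8 -379.7] [59.  78.7]
t 28.40 pos [ 457.1 -378.    87.3] F [-0.4 -0.8  0.4] T [-0.05   0.137  0.031] grip 39.9
xaxis [-0.  0. -1.] tool y yaw -84.6 tool z [-1.   -0.09  0.  ] j6 0.599
shift cm now-axes [ 7.03  0.06 -0.04]
turn tool-x rad -0.003 then shift cm [ 7.03  0.06 -0.04]
turn tool-x rad 3.139 then shift cm [ 7.03 -0.06  0.04]
```

View pics/w17.png

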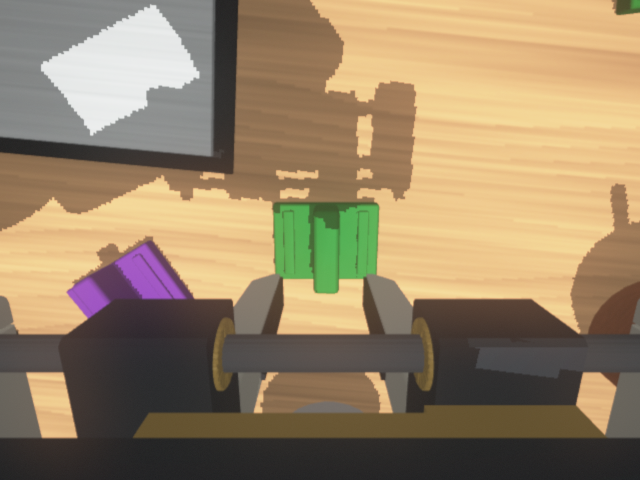

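```bash
python3 -m creep '[[2.5,0.1,-0.05,0,-0.14],[2.5,0,0,0,-0.14],[1.7,0,0,0,-0.14],[0,0,0,0,-0.14],[0,0,0,0,-0.14]]'; python3 go.py 457.5 -378.5 18|head -1; python3 -m creep '[[0,0,0,0,-1],[0,0,0,0,-1],[0,0,0,0,-1],[0,0,0,0,-1],[0,0,0,0,-1],[0,0,0,0,-1]]'; python3 go.py 457.5 -378.5 18|head -1
```

```text
t: 28.87
ee_pos: [457.8, -379.0, 20.6]
tool_rot: [0.033, 0.706, 0.033, -0.706]
wrist_force: [0.8, 0.2, 0.5]
grip_width: 0.431
t 28.87 pos [ 457.8 -379.    20.6] F [0.8 0.2 0.5] T [0.007 0.159 0.032] grip 40.1
t: 29.37
ee_pos: [458.5, -378.8, 22.2]
tool_rot: [0.033, 0.707, 0.032, -0.706]
wrist_force: [0.4, 0.6, 5.8]
grip_width: 0.066
t 29.37 pos [ 458.5 -378.8   22.2] F [0.4 0.6 5.8] T [ 0.078  0.219 -0.053] grip 6.2
```

Width 6 mm: the ridge is not between the pads. Look.

```bash
python3 snap.py wrist w18;python3 snap.py side s18 320 130 440 220
```

```text
(no output)
```

View pics/w18.png

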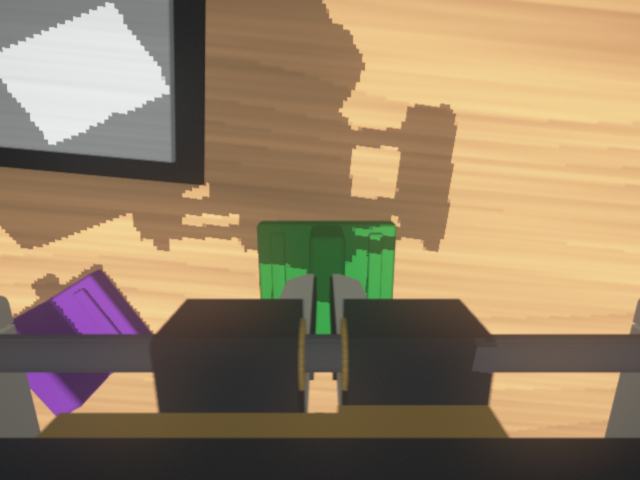

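View pics/s18c.png

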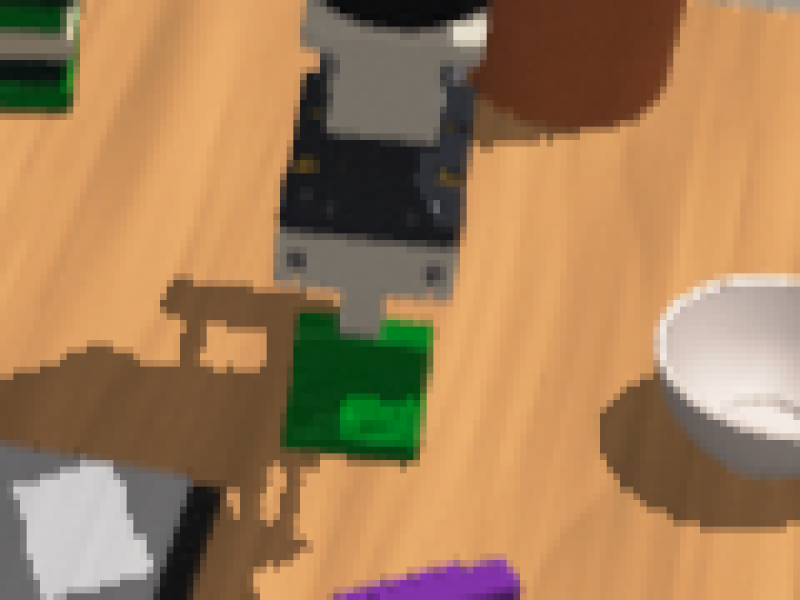

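```bash
python3 -m creep '[[0,0,0,0,-1],[0,0,0,0,-1],[0,0,0,0,-1]]'; python3 snap.py wrist w19 230 200 430 350; python3 tiles.py side
```

```text
t: 29.72
ee_pos: [458.8, -379.7, 22.2]
tool_rot: [0.033, 0.707, 0.032, -0.705]
wrist_force: [-0.3, 1.3, 10.6]
grip_width: 0.004
side px [373. 188.] ridge c [ 455.5 -376.5] sz [57.8 21.9] long yaw 2.9 ztop 42.1 | all [ 454.1 -361. ] [58.4 51.9]
side px [312. 290.] ridge c [528.5  39.8] sz [60.6 18.1] long yaw 79.3 ztop 48.5 | all [530.4  36. ] [71.6 86.8]
```

View pics/w19c.png

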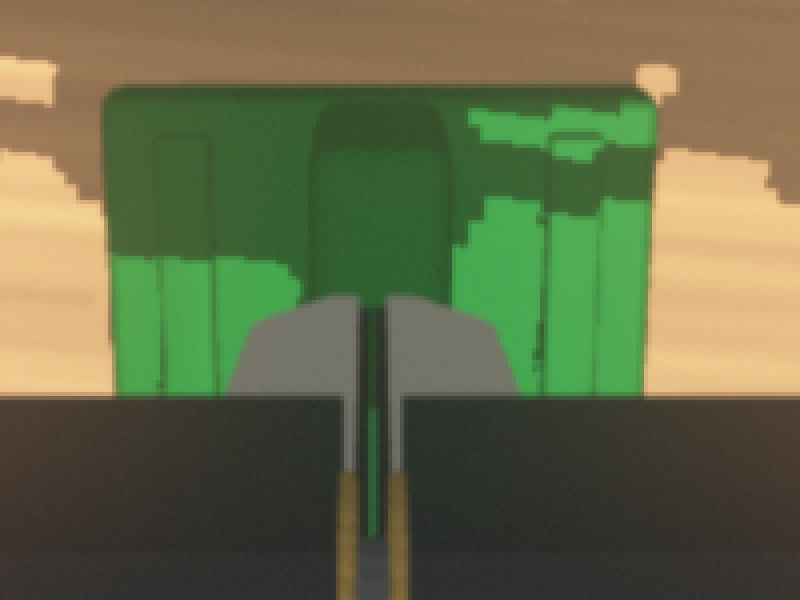

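```bash
python3 -m creep '[[0,0,0,0,-0.14],[0,0,0,0,-0.14],[0,0,0,0,-0.14],[0,0,0,0,-0.14]]'; python3 -m creep '[[-3,0,0,0,-0.14],[-3,0,0,0,-0.14],[-2,0,0,0,-0.14],[0,0,0,0,-0.14],[0,0,0,0,-0.14]]'; python3 tiles.py wrist; python3 snap.py wrist w20; python3 go.py 457.5 -378.5 18
```

```text
t: 30.15
ee_pos: [458.6, -380.7, 21.6]
tool_rot: [0.034, 0.707, 0.031, -0.706]
wrist_force: [-0.0, -0.1, 0.3]
grip_width: 0.24
t: 30.57
ee_pos: [458.1, -379.1, 101.1]
tool_rot: [0.033, 0.707, 0.032, -0.706]
wrist_force: [0.5, 0.2, 0.0]
grip_width: 0.43
wrist px [325. 240.] ridge c [ 457.8 -380.3] sz [58.4 17.4] long yaw 4.8 ztop 43.0 | all [ 457.5 -380.1] [58.9 78.4]
t 30.67 pos [ 456.9 -377.8   98.8] F [ 1.  -0.2 -1. ] T [ 0.005  0.138 -0.024] grip 39.6
xaxis [-0.001  0.002 -1.   ] tool y yaw -84.7 tool z [-1.   -0.09  0.  ] j6 0.6
shift cm now-axes [ 8.08  0.09 -0.06]
```

View pics/w20.png

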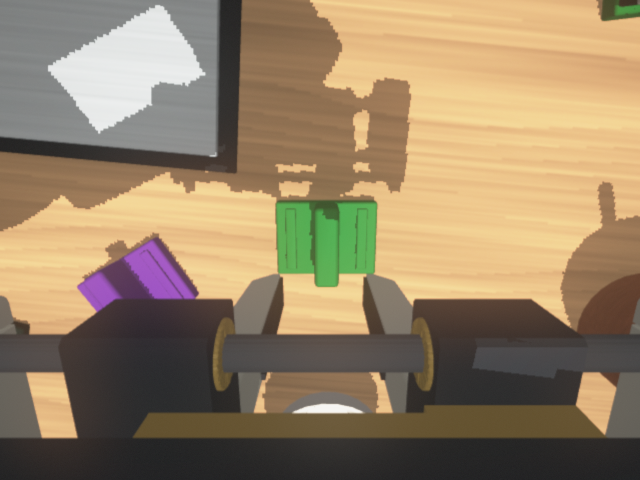

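```bash
python3 -m creep '[[2.5,0.2,-0.05,0,-0.14],[2.5,0,0,0,-0.14],[2.5,0,0,0,-0.14],[0.7,0,0,0,-0.14],[0,0,0,0,-0.14],[0,0,0,0,-0.14]]'; python3 go.py 457.5 -378.5 16
```

```text
t: 31.17
ee_pos: [457.9, -380.3, 17.3]
tool_rot: [-0.032, -0.706, -0.033, 0.707]
wrist_force: [-0.3, 0.5, 0.4]
grip_width: 0.429
t 31.17 pos [ 457.9 -380.3   17.3] F [-0.3  0.5  0.4] T [-0.03   0.151 -0.017] grip 39.9
xaxis [-0.001  0.002 -1.   ] tool y yaw -84.7 tool z [-1.   -0.09  0.  ] j6 0.599
shift cm now-axes [ 0.13 -0.18  0.03]
```

```bash
python3 -m creep '[[0.1,0,0,0,-0.5],[0,0,0,0,-0.5],[0,0,0,0,-0.5]]'; python3 -m creep '[[0,0,0,0,-0.7],[0,0,0,0,-0.7],[0,0,0,0,-0.7]]'; python3 -m creep '[[0,0,0,0,-0.8],[0,0,0,0,-0.8],[0,0,0,0,-0.8]]'; python3 snap.py wrist w21 230 200 430 350
```

```text
t: 31.42
ee_pos: [458.9, -381.4, 18.3]
tool_rot: [0.033, 0.707, 0.032, -0.706]
wrist_force: [1.9, -0.5, 0.0]
grip_width: 0.271
t: 31.67
ee_pos: [458.7, -381.1, 17.8]
tool_rot: [0.033, 0.707, 0.032, -0.706]
wrist_force: [0.6, 0.2, 4.1]
grip_width: 0.19
t: 31.92
ee_pos: [458.7, -381.1, 17.8]
tool_rot: [0.033, 0.707, 0.032, -0.706]
wrist_force: [-0.9, 0.5, 5.5]
grip_width: 0.189
```

View pics/w21c.png

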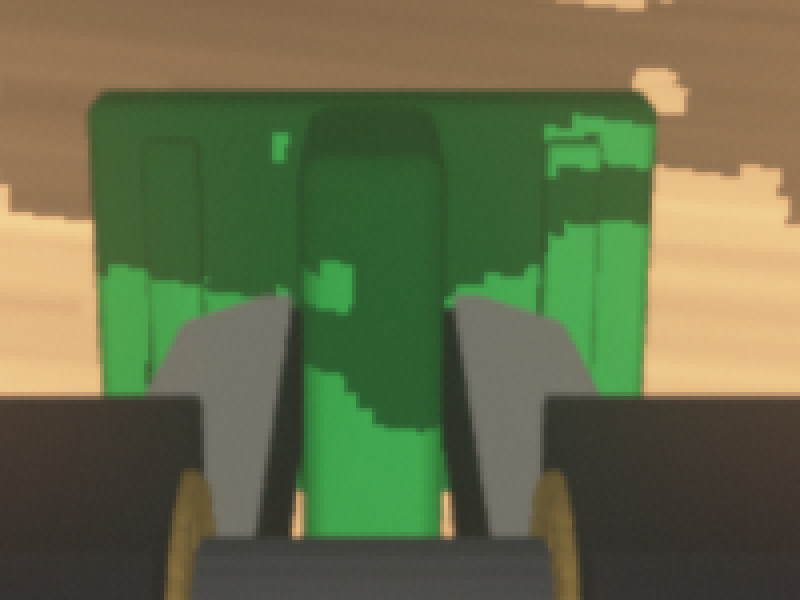

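Pads now sit on both faces of the ridge at 17.6 mm. Lift gently and check.

```bash
python3 -m creep '[[-0.3,0,0,0,-0.9],[-0.5,0,0,0,-0.9],[-1,0,0,0,-0.9],[-1.5,0,0,0,-0.9],[0,0,0,0,-0.9]]'; python3 snap.py wrist w22; python3 go.py 543.2 107.3 140 -10.8
```

```text
t: 32.38
ee_pos: [459.6, -382.2, 52.9]
tool_rot: [0.034, 0.707, 0.031, -0.705]
wrist_force: [-0.1, -0.5, -0.8]
grip_width: 0.187
t 32.43 pos [ 459.3 -381.9   51.8] F [ 0.2  0.3 -2. ] T [-0.024  0.164 -0.015] grip 17.8
xaxis [ 0.002 -0.003 -1.   ] tool y yaw -84.7 tool z [-1.   -0.09 -0.  ] j6 0.599
shift cm now-axes [ -8.94 -47.91 -12.86]
turn tool-x rad -1.29 then shift cm [ -8.94  -0.89 -49.6 ]
turn tool-x rad 1.851 then shift cm [-8.94  0.89 49.6 ]
```

View pics/w22.png

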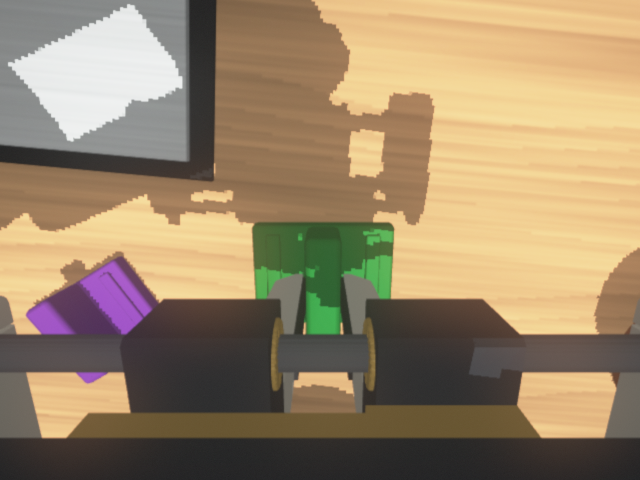

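```bash
python3 -m creep '[[-2,0,0,0,-0.9],[-3,0,0,0,-0.9],[-3,0,0,-0.117,-0.9],[-1,0,0,-0.117,-0.9],[0,0,0,-0.117,-0.9],[0,0,0,-0.117,-0.9],[0,0,0,-0.117,-0.9],[0,0,0,-0.117,-0.9]]'; python3 -m creep '[[0,0,0,-0.117,-0.9],[0,0,0,-0.117,-0.9],[0,0,0,-0.117,-0.9],[0,0,0,-0.117,-0.9],[0,0,0,-0.117,-0.9],[0,0,-2,0,-0.9],[0,0,-3.5,0,-0.9],[0,0,-3.5,0,-0.9]]';  python3 -m creep '[[0,0,-3.5,0,-0.9],[0,0,-3.5,0,-0.9],[0,0,-3.5,0,-0.9],[0,0,-3.5,0,-0.9],[0,0,-3.5,0,-0.9],[0,0,-3.5,0,-0.9],[0,0,-3.5,0,-0.9],[0,0,-3.5,0,-0.9]]'; python3 go.py 543.2 107.3 140 -10.8
```

```text
t: 33.1
ee_pos: [458.0, -380.4, 139.4]
tool_rot: [-0.275, -0.651, -0.276, 0.651]
wrist_force: [0.5, -0.5, -1.7]
grip_width: 0.186
t: 33.77
ee_pos: [474.9, -292.0, 139.0]
tool_rot: [-0.449, -0.546, -0.449, 0.546]
wrist_force: [1.1, -0.6, -1.4]
grip_width: 0.185
t: 34.43
ee_pos: [528.5, -15.7, 139.5]
tool_rot: [-0.45, -0.545, -0.45, 0.546]
wrist_force: [0.5, 0.3, -2.0]
grip_width: 0.19
t 34.43 pos [528.5 -15.7 139.5] F [ 0.5  0.3 -2. ] T [-0.099  0.059  0.012] grip 17.7
xaxis [-0.001  0.    -1.   ] tool y yaw -11.0 tool z [-0.19 -0.98  0.  ] j6 -0.049
shift cm now-axes [ -0.05  -0.91 -12.36]
turn tool-x rad -0.004 then shift cm [ -0.05  -0.87 -12.36]
turn tool-x rad 3.138 then shift cm [-0.05  0.87 12.36]
```

```bash
python3 -m creep '[[0,-0.2,-3,0,-0.9],[0,-0.2,-3,0,-0.9],[0,-0.2,-3,0,-0.9],[0,-0.2,-2.8,0,-0.9],[0,0,0,0,-0.9],[0,0,0,0,-0.9]]'; python3 go.py 543.2 107.3 140 -10.8; python3 snap.py wrist w23;python3 snap.py side s23 210 210 390 345
```

```text
t: 34.93
ee_pos: [543.0, 101.3, 139.2]
tool_rot: [-0.45, -0.545, -0.451, 0.545]
wrist_force: [-0.2, -1.0, -1.9]
grip_width: 0.186
t 34.93 pos [543.  101.3 139.2] F [-0.2 -1.  -1.9] T [-0.014  0.092  0.056] grip 17.3
xaxis [-0.001 -0.    -1.   ] tool y yaw -10.8 tool z [-0.19 -0.98  0.  ] j6 0.171
shift cm now-axes [-0.08 -0.09 -0.6 ]
turn tool-x rad -0.0 then shift cm [-0.08 -0.09 -0.6 ]
turn tool-x rad 3.141 then shift cm [-0.08  0.09  0.6 ]
```

View pics/w23.png

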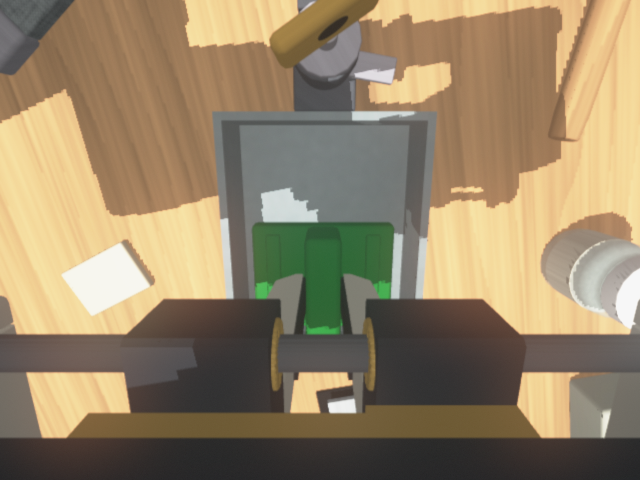

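View pics/s23c.png

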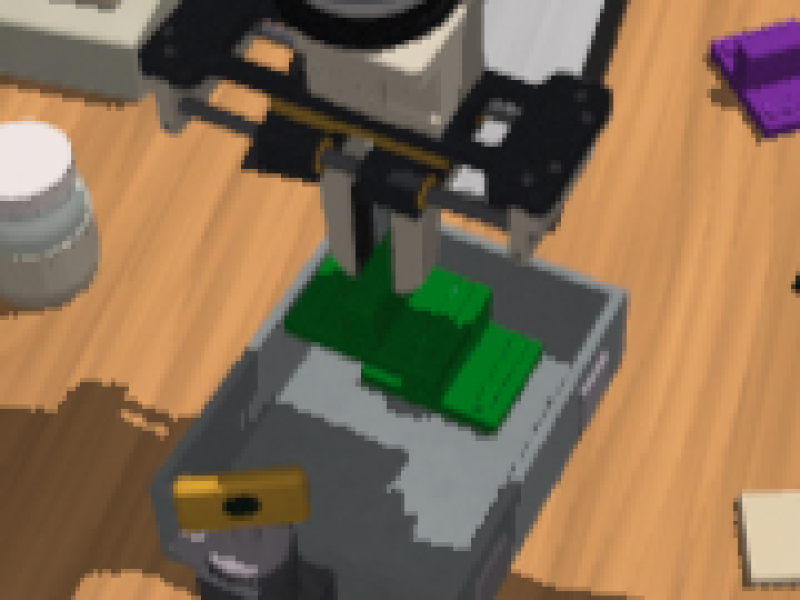

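```bash
python3 -m creep '[[0,0,-1,0,-0.9],[2.5,0,0,0,-0.9],[2.5,0,0,0,-0.9],[2.5,0,0,0,-0.9],[2.5,0,0,0,-0.9],[0.5,0,0,0,-0.9],[0,0,0,0,-0.9],[0,0,0,0,-0.9]]'; python3 go.py 544 111 25; python3 -m creep '[[0.3,0,0,0,-0.9],[0,0,0,0,-0.9]]'; python3 -m creep '[[0.3,0,0,0,-0.9],[0,0,0,0,-0.9]]'
```

```text
t: 35.7
ee_pos: [546.1, 109.3, 35.6]
tool_rot: [0.45, 0.546, 0.449, -0.546]
wrist_force: [0.0, 0.2, -1.5]
grip_width: 0.186
t 35.70 pos [546.1 109.3  35.6] F [ 0.   0.2 -1.5] T [-0.077  0.092  0.005] grip 17.3
xaxis [ 0.001  0.    -1.   ] tool y yaw -11.1 tool z [-0.19 -0.98 -0.  ] j6 0.19
shift cm now-axes [ 1.06 -0.24 -0.13]
t: 35.87
ee_pos: [546.6, 109.6, 33.2]
tool_rot: [0.45, 0.546, 0.449, -0.545]
wrist_force: [0.0, -0.4, -1.3]
grip_width: 0.189
t: 36.03
ee_pos: [545.7, 109.7, 29.4]
tool_rot: [0.45, 0.546, 0.45, -0.545]
wrist_force: [-0.9, -0.2, -2.5]
grip_width: 0.19
```

```bash
python3 -m creep '[[0.2,0,0,0,-0.9],[0,0,0,0,-0.9]]'; python3 -m creep '[[0.2,0,0,0,-0.9],[0,0,0,0,-0.9]]'; python3 -m creep '[[0.2,0,0,0,-0.9],[0,0,0,0,-0.9]]'
```

```text
t: 36.2
ee_pos: [545.4, 109.7, 26.9]
tool_rot: [-0.45, -0.546, -0.45, 0.546]
wrist_force: [-0.3, 0.4, -1.7]
grip_width: 0.186
t: 36.37
ee_pos: [545.3, 109.7, 24.7]
tool_rot: [-0.45, -0.546, -0.45, 0.546]
wrist_force: [0.3, -0.2, -1.7]
grip_width: 0.188
t: 36.53
ee_pos: [545.6, 109.7, 23.8]
tool_rot: [0.45, 0.546, 0.45, -0.545]
wrist_force: [-2.3, -0.5, 6.6]
grip_width: 0.191
```

Down on the floor. Release, rise, and look from both fixed cameras.

```bash
python3 -m creep '[[0,0,0,0,-0.14],[0,0,0,0,-0.14],[0,0,0,0,-0.14],[0,0,0,0,-0.14],[-2,0,0,0,-0.14],[-3,0,0,0,-0.14],[-4,0,0,0,-0.14],[-4,0,0,0,0]]'; python3 -m creep '[[-4,0,0,0,0],[0,0,2,0,0],[0,0,0,0,0],[0,0,0,0,0]]';python3 tiles.py side wrist; python3 snap.py wrist w24; python3 snap.py side s24 200 160 400 310; python3 go.py 661 -186 150 90
```

```text
t: 37.2
ee_pos: [544.4, 109.7, 153.4]
tool_rot: [-0.449, -0.545, -0.45, 0.546]
wrist_force: [0.8, -0.2, 0.7]
grip_width: 0.47
t: 37.53
ee_pos: [541.4, 89.7, 192.9]
tool_rot: [0.449, 0.546, 0.449, -0.546]
wrist_force: [-0.9, 0.7, -0.3]
grip_width: 0.496
side px [304. 302.] ridge c [536.   75.9] sz [132.7  18.3] long yaw 78.3 ztop 48.6 | all [537.2  69.7] [145.5  85.6]
wrist px [324. 199.] ridge c [545.6 108.8] sz [60.3 17.9] long yaw 79.4 ztop 49.1 | all [546.  108.8] [60.3 79. ]
wrist px [323. 267.] ridge c [531.   38.4] sz [59.3 17.3] long yaw 78.7 ztop 49.0 | all [530.1  32.1] [72.3 78.9]
t 37.73 pos [540.8  90.5 191.4] F [-0.1  0.8 -0.5] T [-0.03   0.059  0.014] grip 47.0
xaxis [-0.003  0.    -1.   ] tool y yaw -11.0 tool z [-0.19 -0.98  0.  ] j6 0.154
shift cm now-axes [ 4.09 17.08 24.85]
turn tool-x rad 1.379 then shift cm [  4.09  27.65 -12.03]
turn tool-x rad -1.763 then shift cm [  4.09 -27.65  12.03]
```

View pics/w24.png

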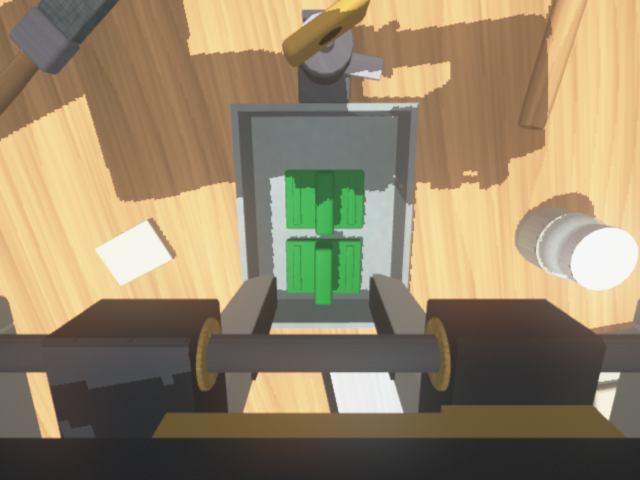

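View pics/s24c.png

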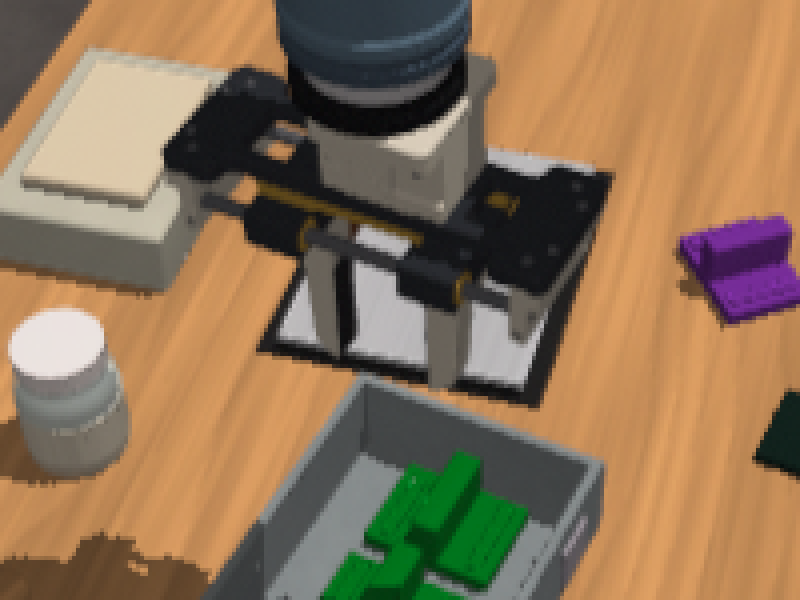

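Both tiles lie flat in the chest (ridge tops at about 49 mm), side by side, and no others are outside. Now the lid: regrip it where I released it and go back to the same home pose, TCP (607,81,73.6), yaw 79.1.

```bash
python3 -m creep '[[0,0,0,-0.1175,1],[0,0,0,-0.1175,1],[0,0,0,-0.1175,1],[0,0,0,-0.1175,1],[0,0,0,-0.1175,1],[0,0,0,-0.1175,1],[0,0,0,-0.1175,1],[0,0,0,-0.1175,1]]'; python3 -m creep '[[0,0,0,-0.1175,1],[0,0,0,-0.1175,1],[0,0,0,-0.1175,1],[0,0,0,-0.1175,1],[0,0,0,-0.1175,1],[0,0,0,-0.1175,1],[0,0,0,-0.1175,1],[0,0,0,0,1]]'; python3 -m creep '[[0,-3.5,1.5,0,1],[0,-3.5,1.5,0,1],[0,-3.5,1.5,0,1],[0,-3.5,1.5,0,1],[0,-3.5,1.5,0,1],[0,-3.5,1.5,0,1],[0,-3.5,1.5,0,1],[0,-3.1,1.5,0,1]]'; python3 -m creep '[[2,0,0,0,1],[2,0,0,0,1],[2,0,0,0,1],[1.5,0,0,0,1],[0,0,0,0,1],[0,0,0,0,1]]'; python3 go.py 659.5 -186.1 23.7 90; python3 snap.py wrist w25
```

```text
t: 38.4
ee_pos: [541.1, 90.6, 191.7]
tool_rot: [0.648, 0.28, 0.65, -0.281]
wrist_force: [0.2, 0.1, 0.5]
grip_width: 0.99
t: 39.07
ee_pos: [541.2, 90.5, 191.8]
tool_rot: [0.706, -0.001, 0.708, 0.002]
wrist_force: [0.9, 0.0, -0.2]
grip_width: 1.001
t: 39.73
ee_pos: [661.8, -187.9, 191.8]
tool_rot: [0.707, 0.002, 0.708, -0.002]
wrist_force: [0.4, 0.2, 0.9]
grip_width: 0.995
t: 40.23
ee_pos: [660.8, -185.3, 116.3]
tool_rot: [0.706, 0.001, 0.708, -0.0]
wrist_force: [0.1, 0.1, 0.4]
grip_width: 1.001
t 40.23 pos [ 660.8 -185.3  116.3] F [0.1 0.1 0.4] T [ 0.036 -0.062 -0.038] grip 93.1
xaxis [-0.003  0.002 -1.   ] tool y yaw 89.9 tool z [ 1. -0. -0.] j6 -2.004
shift cm now-axes [ 9.26 -0.09 -0.1 ]
turn tool-x rad -0.003 then shift cm [ 9.26 -0.09 -0.1 ]
turn tool-x rad 3.139 then shift cm [9.26 0.09 0.1 ]
```

View pics/w25.png

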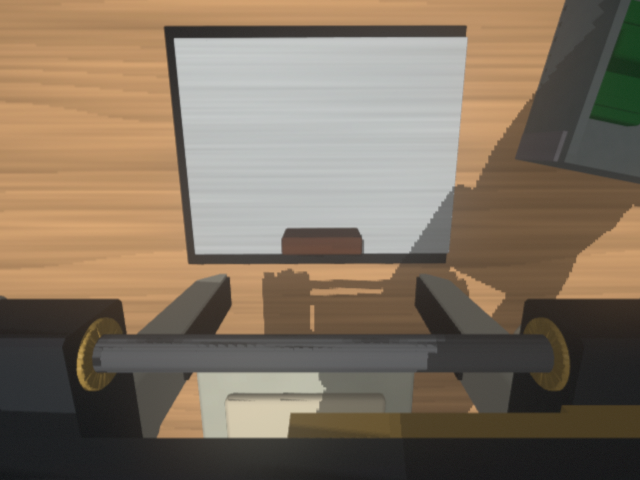

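```bash
python3 -m creep '[[2.5,-0.05,-0.1,0,1],[2.5,0,0,0,1],[2.5,0,0,0,1],[1.5,0,0,0,1],[0,0,0,0,1],[0,0,0,0,1],[0,0,0,0,1]]'; python3 go.py 659.5 -186.1 23.7 90
```

```text
t: 40.87
ee_pos: [662.1, -187.1, 30.3]
tool_rot: [0.708, -0.0, 0.706, -0.001]
wrist_force: [0.5, -0.4, -0.0]
grip_width: 1.001
t 40.87 pos [ 662.1 -187.1   30.3] F [ 0.5 -0.4 -0. ] T [-0.035  0.015  0.025] grip 93.1
xaxis [ 0.003 -0.002 -1.   ] tool y yaw 90.0 tool z [ 1. -0.  0.] j6 -2.007
shift cm now-axes [ 0.66  0.1  -0.27]
turn tool-x rad -0.001 then shift cm [ 0.66  0.1  -0.27]
turn tool-x rad 3.141 then shift cm [ 0.66 -0.1   0.27]
```

```bash
python3 -m creep '[[0.65,0.1,-0.2,0,1],[0,0,0,0,1],[0,0,0,0,1],[0,0,0,0,1]]'; python3 go.py 659.5 -186.1 23.7 90; python3 -m creep '[[0,0,0,0,0.3],[0,0,0,0,-1],[0,0,0,0,-1],[0,0,0,0,-1],[0,0,0,0,-1],[0,0,0,0,-1]]';python3 go.py 659.5 -186.1 23.7 90 | head -3; python3 lidm.py
```

```text
t: 41.2
ee_pos: [658.8, -185.6, 22.1]
tool_rot: [0.707, -0.0, 0.707, -0.0]
wrist_force: [0.2, -0.6, 0.4]
grip_width: 1.0
t 41.20 pos [ 658.8 -185.6   22.1] F [ 0.2 -0.6  0.4] T [-0.     0.007  0.001] grip 93.0
xaxis [ 0.001 -0.    -1.   ] tool y yaw 90.0 tool z [ 1. -0.  0.] j6 -2.008
shift cm now-axes [-0.16 -0.05  0.07]
turn tool-x rad -0.0 then shift cm [-0.16 -0.05  0.07]
turn tool-x rad 3.141 then shift cm [-0.16  0.05 -0.07]
t: 41.7
ee_pos: [658.6, -185.6, 21.4]
tool_rot: [0.707, 0.0, 0.707, -0.0]
wrist_force: [-0.2, -0.5, -0.2]
grip_width: 0.641
t 41.70 pos [ 658.6 -185.6   21.4] F [-0.2 -0.5 -0.2] T [-0.01   0.01   0.022] grip 59.6
xaxis [ 0. -0. -1.] tool y yaw 90.0 tool z [ 1. -0.  0.] j6 -2.008
shift cm now-axes [-0.23 -0.05  0.09]
70115 depth below TCP = -0.001*y + -0.000*z + 4.4 rms 0.66
```

```bash
python3 -m creep '[[-0.4,0,-0.13,0,-1],[-0.4,0,-0.13,0,-1],[-0.55,0,-0.23,0,-1],[-0.55,0,-0.23,0,-1],[-0.53,0,-0.27,0,-1],[-0.53,0,-0.28,0,-1],[-0.5,0,-0.32,0,-1],[-0.5,0,-0.32,0,-1]]'; python3 -m creep '[[-1,0,0,0,-1],[-2,0,0,0,-1],[-3,0,0,0,-1],[-3,0,0,0,-1],[-2,0,0,0,-1],[0,0,0,0,-1],[0,0,0,0,-1]]'; python3 lidm.py; python3 go.py 590 84 175 79.1
```

```text
t: 42.42
ee_pos: [639.1, -185.5, 61.7]
tool_rot: [0.707, 0.0, 0.707, -0.0]
wrist_force: [0.1, -0.8, -3.1]
grip_width: 0.641
t: 43.0
ee_pos: [640.2, -185.8, 172.6]
tool_rot: [0.708, -0.0, 0.706, -0.001]
wrist_force: [0.2, -0.9, -4.1]
grip_width: 0.639
64310 depth below TCP = -0.002*y + -0.390*z + 8.0 rms 0.68
t 43.05 pos [ 639.  -185.2  170.5] F [ 0.4 -0.3 -4.5] T [ 0.016 -0.106  0.002] grip 59.3
xaxis [-0.001  0.    -1.   ] tool y yaw 90.0 tool z [ 1. -0. -0.] j6 -2.02
shift cm now-axes [-0.44 26.92 -4.91]
turn tool-x rad 0.19 then shift cm [-0.44 25.51 -9.91]
turn tool-x rad -2.952 then shift cm [ -0.44 -25.51   9.91]
```

```bash
python3 -m creep '[[-1,0,0,0.095,-1],[-1,0,0,0.095,-1],[0,2,-0.8,0,-1],[0,3,-1.2,0,-1],[0,3,-1.2,0,-1],[0,3,-1.2,0,-1],[0,3,-1.2,0,-1],[0,3,-1.2,0,-1]]'; python3 -m creep '[[0,3,-1.2,0,-1],[0,2,-1,0,-1],[0,1,-0.5,0,-1],[0,0,0,0,-1],[0,0,0,0,-1],[0,0,0,0,-1]]'; python3 lidm.py; python3 go.py 586.1 84.9 140 79.1; python3 snap.py wrist w26
```

```text
t: 43.72
ee_pos: [602.8, -4.1, 188.2]
tool_rot: [0.702, 0.067, 0.706, -0.067]
wrist_force: [0.3, -0.7, -3.2]
grip_width: 0.638
t: 44.22
ee_pos: [589.7, 57.0, 190.2]
tool_rot: [0.703, 0.067, 0.704, -0.068]
wrist_force: [0.1, -1.1, -3.1]
grip_width: 0.642
63754 depth below TCP = -0.002*y + -0.402*z + 8.0 rms 0.68
t 44.27 pos [589.9  56.8 190.4] F [ 0.9 -0.2 -4.5] T [-0.026 -0.144 -0.039] grip 59.7
xaxis [-0.001 -0.001 -1.   ] tool y yaw 79.0 tool z [ 0.98 -0.19 -0.  ] j6 -1.471
shift cm now-axes [ 5.04  2.69 -0.91]
turn tool-x rad -0.001 then shift cm [ 5.04  2.69 -0.9 ]
turn tool-x rad 3.14 then shift cm [ 5.04 -2.69  0.9 ]
```

View pics/w26.png

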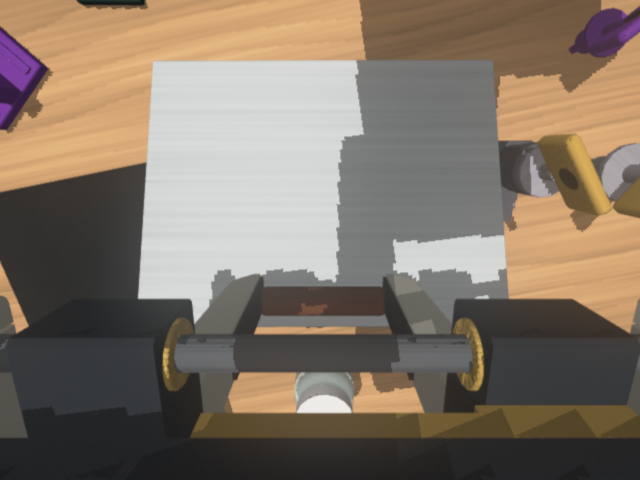

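```bash
python3 -m creep '[[0,0.7,-0.3,0,-1],[0,0.7,-0.3,0,-1],[0,0.7,-0.3,0,-1],[0,0.5,0,0,-1],[0,0,0,0,-1],[0,0,0,0,-1],[0,0,0,0,-1]]';  python3 go.py 585.6 85 140 79.1; python3 snap.py wrist w27
```

```text
t: 44.9
ee_pos: [585.8, 85.6, 191.1]
tool_rot: [0.704, 0.067, 0.704, -0.067]
wrist_force: [-0.5, -0.5, -3.9]
grip_width: 0.643
t 44.90 pos [585.8  85.6 191.1] F [-0.5 -0.5 -3.9] T [-0.041 -0.138  0.025] grip 59.8
xaxis [ 0. -0. -1.] tool y yaw 79.1 tool z [ 0.98 -0.19  0.  ] j6 -1.424
shift cm now-axes [ 5.11 -0.07 -0.01]
turn tool-x rad 0.0 then shift cm [ 5.11 -0.07 -0.01]
turn tool-x rad -3.141 then shift cm [5.11 0.07 0.01]
```

View pics/w27.png

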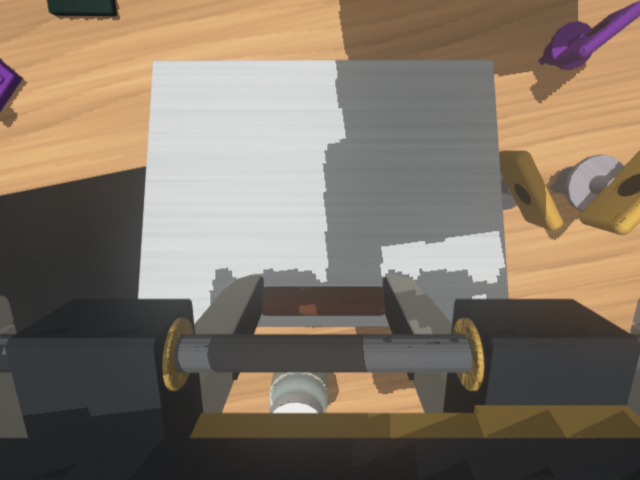

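```bash
cat > gap.py <<'E'
from h import *
c=cams.get_calibration("wrist");s,R=yaw();p,d=cams.capture("wrist");P=cloud(c,d);h=cv2.cvtColor(p,cv2.COLOR_RGB2HSV)
k=(P-s["ee_pos"])@R  # tool frame
Z=P[...,2];u=np.mgrid[0:480,0:640][1]
b=(h[...,0]>12)&(h[...,0]<32)&(h[...,1]>120)&(Z>100)&(Z<175)&(u>460)&(u<600)
print("bow min tool-y",np.percentile(k[b][:,1],[0.5,3,50]).round(1),"z",Z[b].min(),Z[b].max(), b.sum(), np.unique(u[b])[[0,-1]])
l=(h[...,1]<40)&(k[...,0]<80)&(k[...,0]>0)&(k[...,2]<-25)&(u>130)&(u<515)
print("lid tool-y",np.percentile(k[l][:,1],[0.2,99.8]).round(1))
E
python3 gap.py
```

```text
bow min tool-y [117.  118.2 132.1] z 147.88682565168787 163.7817079433903 1319 [510 562]
lid tool-y [-105.5  135.2]
```

Bow clears the lid edge by about 10 mm. Lower.

```bash
python3 -m creep '[[1.5,-0.05,0,0,-1],[1.5,0,0,0,-1],[1.5,0,0,0,-1],[0.8,0,0,0,-1],[0,0,0,0,-1],[0,0,0,0,-1],[0,0,0,0,-1]]';  python3 lidm.py;python3 go.py 585.6 85 126 79.1; python3 snap.py side s28 200 180 360 300
```

```text
t: 45.58
ee_pos: [586.4, 84.9, 139.0]
tool_rot: [0.704, 0.067, 0.703, -0.067]
wrist_force: [-0.8, 0.8, -4.1]
grip_width: 0.643
63112 depth below TCP = -0.002*y + -0.414*z + 8.2 rms 0.68
t 45.63 pos [586.5  85.  139.2] F [ 0.6 -0.7 -3.1] T [ 0.005 -0.178  0.003] grip 59.8
xaxis [ 0.002 -0.    -1.   ] tool y yaw 79.1 tool z [ 0.98 -0.19  0.  ] j6 -1.425
shift cm now-axes [ 1.32 -0.01 -0.09]
turn tool-x rad -0.0 then shift cm [ 1.32 -0.01 -0.09]
turn tool-x rad 3.141 then shift cm [1.32 0.01 0.09]
```

View pics/s28c.png

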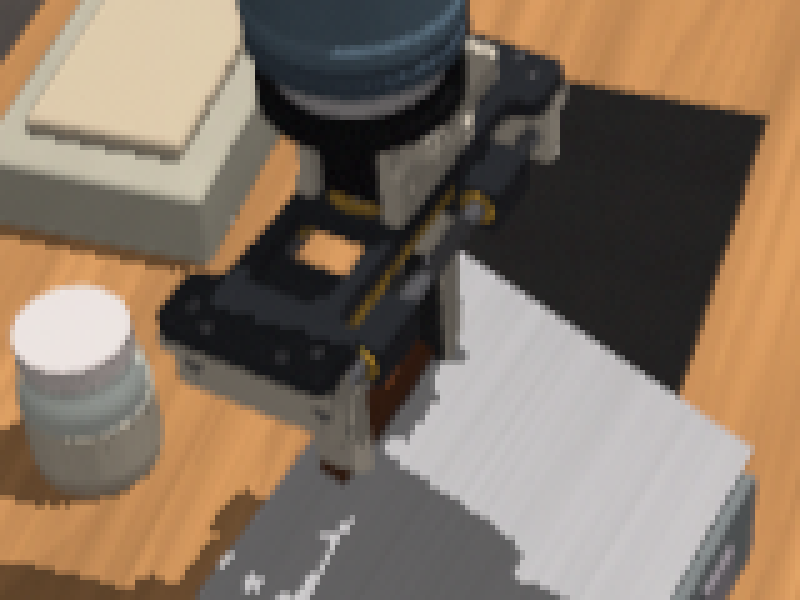

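```bash
python3 -m creep '[[0.5,0,-0.15,0,-1],[0.5,0,0,0,-1],[0.2,0,0,0,-1],[0,0,0,0,-1],[0,0,0,0,-1]]';  python3 lidm.py;python3 go.py 584.7 85.2 126 79.1|head -1
```

```text
t: 46.1
ee_pos: [583.9, 85.4, 125.7]
tool_rot: [0.704, 0.067, 0.704, -0.067]
wrist_force: [-0.4, -0.4, -3.4]
grip_width: 0.641
63326 depth below TCP = -0.002*y + -0.409*z + 8.2 rms 0.68
t 46.15 pos [584.1  85.4 125.9] F [-0.  -0.5 -3. ] T [-0.02  -0.11  -0.009] grip 59.6
```

```bash
python3 -m creep '[[0.42,0,0.25,0,-1],[0.42,0,0.25,0,-1],[0.43,0,0.25,0,-1],[0,0,0,0,-1],[0,0,0,0,-1]]';  python3 lidm.py;python3 go.py 592 84 113 79.1|head -1; python3 -m creep '[[0.4,0,0.2,0,-1],[0.4,0,0.19,0,-1],[0.4,0,0.18,0,-1],[0,0,0,0,-1],[0,0,0,0,-1]]';  python3 lidm.py;python3 go.py 592 84 113 79.1|head -1;python3 snap.py side s29 200 180 360 300;python3 snap.py wrist w29
```

```text
t: 46.57
ee_pos: [592.3, 83.8, 113.4]
tool_rot: [0.704, 0.067, 0.704, -0.067]
wrist_force: [2.2, 0.7, 0.3]
grip_width: 0.638
69562 depth below TCP = -0.001*y + -0.298*z + 6.8 rms 0.67
t 46.62 pos [592.2  83.8 113.6] F [ 2.3 -0.5 -0. ] T [ 0.096 -0.244 -0.009] grip 59.9
t: 47.03
ee_pos: [596.4, 82.9, 100.6]
tool_rot: [0.703, 0.067, 0.705, -0.067]
wrist_force: [0.6, 0.0, -0.7]
grip_width: 0.639
70138 depth below TCP = -0.001*y + -0.201*z + 5.9 rms 0.67
t 47.08 pos [596.3  82.9 100.7] F [-0.2 -1.  -0.4] T [0.021 0.053 0.051] grip 59.2
```

View pics/s29c.png

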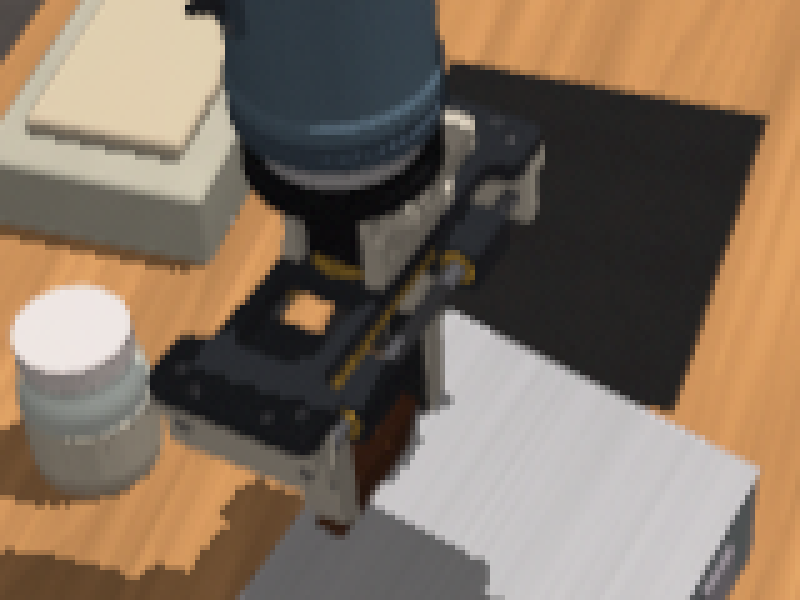

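View pics/w29.png

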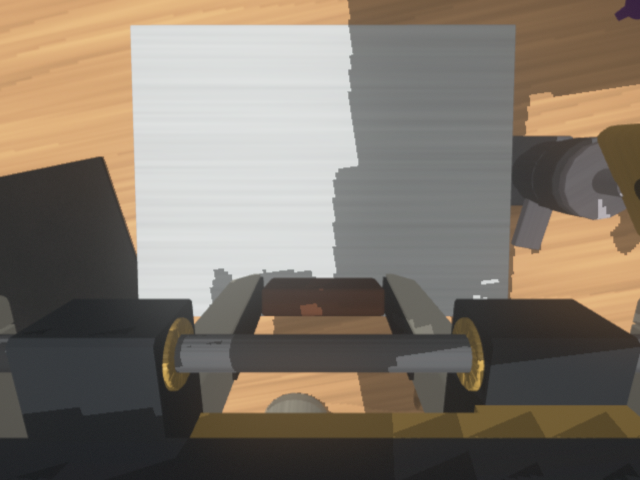

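```bash
python3 -m creep '[[0.4,0,0.2,0,-1],[0.4,0,0.2,0,-1],[0.4,0,0.2,0,-1],[0,0,0,0,-1],[0,0,0,0,-1]]';  python3 lidm.py;python3 go.py 602.7 82 89.6 79.1|head -3; python3 -m creep '[[0.4,0,0.12,0,-1],[0.4,0,0.12,0,-1],[0.2,0,0.05,0,-1],[0,0,0,0,-1],[0,0,0,0,-1]]';  python3 lidm.py;python3 go.py 605.5 81.3 79.5 79.1|head -3
```

```text
t: 47.6
ee_pos: [602.6, 81.8, 88.6]
tool_rot: [0.703, 0.067, 0.704, -0.067]
wrist_force: [-1.4, 0.2, -1.4]
grip_width: 0.643
70101 depth below TCP = -0.001*y + -0.111*z + 5.3 rms 0.66
t 47.65 pos [602.7  81.8  88.9] F [-0.8  0.3 -1.7] T [ 0.103  0.36  -0.101] grip 59.8
xaxis [-0.001  0.    -1.   ] tool y yaw 79.1 tool z [ 0.98 -0.19 -0.  ] j6 -1.429
shift cm now-axes [-0.07  0.02 -0.  ]
t: 48.07
ee_pos: [606.6, 81.1, 79.5]
tool_rot: [0.704, 0.067, 0.703, -0.067]
wrist_force: [1.2, 0.4, 0.5]
grip_width: 0.637
70122 depth below TCP = -0.001*y + -0.044*z + 5.0 rms 0.66
t 48.12 pos [606.5  81.1  79.6] F [ 0.7  0.7 -0.4] T [ 0.079 -0.105 -0.031] grip 59.7
xaxis [ 0.001 -0.    -1.   ] tool y yaw 79.1 tool z [ 0.98 -0.19  0.  ] j6 -1.43
shift cm now-axes [ 0.01  0.   -0.11]
```

```bash
python3 -m creep '[[0.25,0,0.04,0,-1],[0.25,0,0.03,0,-1],[0,0,0,0,-1],[0,0,0,0,-1]]';  python3 lidm.py;python3 go.py 607.1 80.9 72.8 79.1|head -3; python3 -m creep '[[0.15,0,0,0,-1],[0,0,0,0,-1],[0,0,0,0,-1]]';  python3 lidm.py;python3 go.py 607.1 80.9 72.8 79.1|head -3
```

```text
t: 48.45
ee_pos: [607.4, 80.9, 76.6]
tool_rot: [0.705, 0.067, 0.703, -0.067]
wrist_force: [-2.6, -0.3, 11.3]
grip_width: 0.637
70112 depth below TCP = -0.001*y + -0.023*z + 4.8 rms 0.66
t 48.50 pos [607.4  80.9  76.6] F [-2.4  0.7 10.8] T [-0.08   0.557 -0.044] grip 59.5
xaxis [ 0.003 -0.    -1.   ] tool y yaw 79.1 tool z [ 0.98 -0.19  0.  ] j6 -1.43
shift cm now-axes [ 0.38 -0.01 -0.03]
t: 48.75
ee_pos: [607.6, 80.9, 76.4]
tool_rot: [0.705, 0.067, 0.703, -0.067]
wrist_force: [-5.7, -0.6, 19.5]
grip_width: 0.641
70114 depth below TCP = -0.001*y + -0.021*z + 4.8 rms 0.66
t 48.80 pos [607.5  80.9  76.4] F [-5.  -1.9 18.6] T [0.003 1.047 0.053] grip 59.4
xaxis [ 0.004 -0.001 -1.   ] tool y yaw 79.1 tool z [ 0.98 -0.19  0.  ] j6 -1.43
shift cm now-axes [ 0.36 -0.01 -0.04]
```

The lid catches about 3.5 mm high on the tab side, and the force points to -x. Ease up, shift 2 mm to -x and retry.

```bash
python3 -m creep '[[-0.35,0,0,0,-1],[0,0,-0.2,0,-1],[0,0,0,0,-1],[0.25,0,0,0,-1],[0,0,0,0,-1],[0,0,0,0,-1]]';  python3 lidm.py;python3 go.py 607.1 80.9 72.8 79.1|head -3
```

```text
t: 49.3
ee_pos: [604.3, 81.4, 73.1]
tool_rot: [0.704, 0.067, 0.704, -0.067]
wrist_force: [0.9, -0.1, -1.0]
grip_width: 0.642
70130 depth below TCP = -0.001*y + -0.003*z + 4.8 rms 0.66
t 49.35 pos [604.3  81.4  73.2] F [ 1.3 -0.3 -0.9] T [ 0.065 -0.074  0.021] grip 59.5
xaxis [-0.001  0.    -1.   ] tool y yaw 79.1 tool z [ 0.98 -0.19 -0.  ] j6 -1.429
shift cm now-axes [0.04 0.   0.29]
```

It dropped in: plate top 68.4 mm, level. Press lightly, release, rise and check.

```bash
python3 -m creep '[[0.1,0,0,0,-1],[0,0,0,0,-1]]'; python3 lidm.py; python3 -m creep '[[0,0,0,0,1],[0,0,0,0,1],[0,0,0,0,1],[0,0,0,0,1],[-2,0,0,0,1],[-3,0,0,0,1],[-4,0,0,0,1],[-4,0,0,0,1]]'; python3 -m creep '[[-3,0,0,0,1],[0,0,0,0,1],[0,0,0,0,1]]'; python3 lidm.py;python3 snap.py wrist w30;python3 go.py 300 300 300|head -1
```

```text
t: 49.52
ee_pos: [604.4, 81.4, 72.8]
tool_rot: [0.704, 0.067, 0.704, -0.067]
wrist_force: [-0.1, -0.3, 1.1]
grip_width: 0.642
70132 depth below TCP = -0.001*y + -0.001*z + 4.8 rms 0.66
t: 50.23
ee_pos: [603.6, 81.5, 203.2]
tool_rot: [0.703, 0.067, 0.705, -0.067]
wrist_force: [1.3, -0.4, -0.2]
grip_width: 0.996
t: 50.48
ee_pos: [605.8, 81.4, 235.3]
tool_rot: [0.706, 0.067, 0.702, -0.067]
wrist_force: [-0.1, 0.2, -0.2]
grip_width: 0.999
37 depth below TCP = 0.451*y + -0.604*z + 11.1 rms 2.3
t 50.58 pos [603.9  81.4 231.6] F [-0.4 -1.2 -0.3] T [ 0.024 -0.03  -0.011] grip 93.2
```

View pics/w30.png

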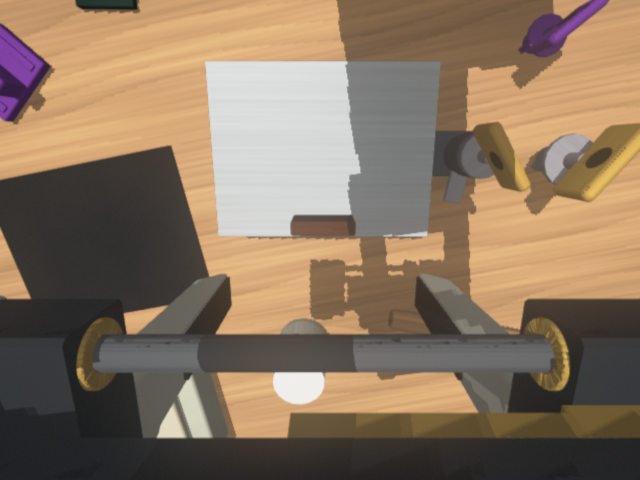

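```bash
python3 -m creep '[[-2.5,-3.5,0,0,1],[-2.5,-3.5,0,0,1],[0,-3.5,0,0,1],[0,-3.5,-1,0,1],[0,-3.5,-1,0,1],[0,-3.5,-1,0,1],[0,-3.5,-1,0,1],[0,-3.5,-1,0,1]]';  python3 -m creep '[[0,-3.5,0,0,1],[0,-3.5,0,0,1],[0,0,0,0,1],[0,0,0,0,1],[0,0,0,0,1]]'; python3 snap.py top t31; python3 snap.py side s31 200 160 400 310
python3 - <<'E'
from h import *
for n,f in (("top","t31"),("side","s31")):
    c=cams.get_calibration(n);p=cv2.imread(f"pics/{f}.png")[:,:,::-1].copy();P=cloud(c,np.load(f"pics/{f}.npy"))
    h=cv2.cvtColor(p,cv2.COLOR_RGB2HSV);X,Y,Z=P[...,0],P[...,1],P[...,2]
    m=(X>400)&(X<700)&(Y>-60)&(Y<260)&(Z>58)&(Z<80)&(h[...,1]<60)
    m=cv2.morphologyEx(m.astype(np.uint8),cv2.MORPH_OPEN,np.ones((11,11)))
    Q=P[m>0];A=np.c_[Q[:,:2]-[541,95.5],np.ones(len(Q))];a=np.linalg.lstsq(A,Q[:,2],rcond=None)[0]
    r=cv2.minAreaRect(Q[:,:2].astype(np.float32));print(n,"plane",a.round(4),"rect",r)
E
```

```text
t: 51.25
ee_pos: [501.1, -182.7, 278.9]
tool_rot: [0.703, 0.068, 0.705, -0.066]
wrist_force: [1.0, -0.8, 0.6]
grip_width: 1.002
t: 51.67
ee_pos: [489.1, -250.0, 279.5]
tool_rot: [0.703, 0.068, 0.705, -0.067]
wrist_force: [-0.2, 0.2, -0.1]
grip_width: 1.004
top plane [3.00000e-04 6.00000e-04 6.75462e+01] rect ((541.802001953125, 95.32054901123047), (213.43112182617188, 164.8621063232422), 79.15001678466797)
side plane [1.9000e-03 1.3000e-03 6.6599e+01] rect ((540.7692260742188, 96.46003723144531), (216.22384643554688, 164.60707092285156), 79.03907775878906)
```

View pics/s31c.png

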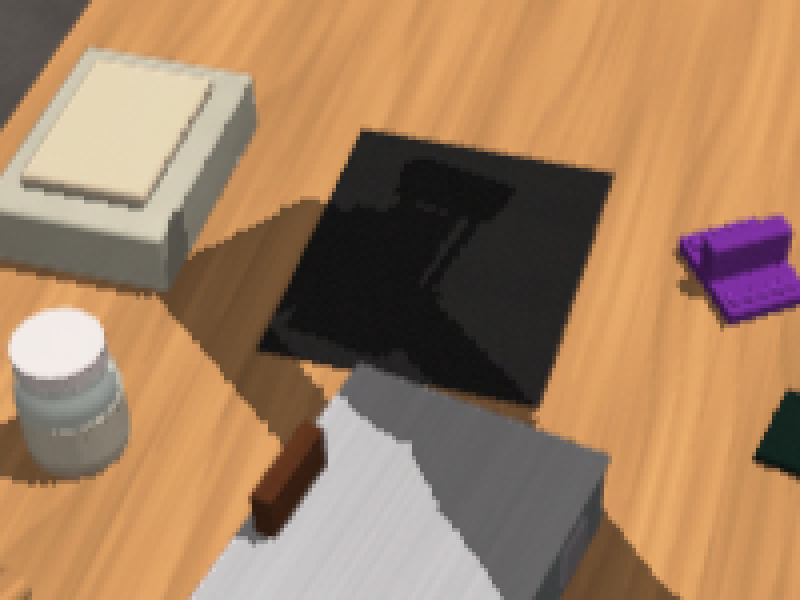

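View pics/t31.png

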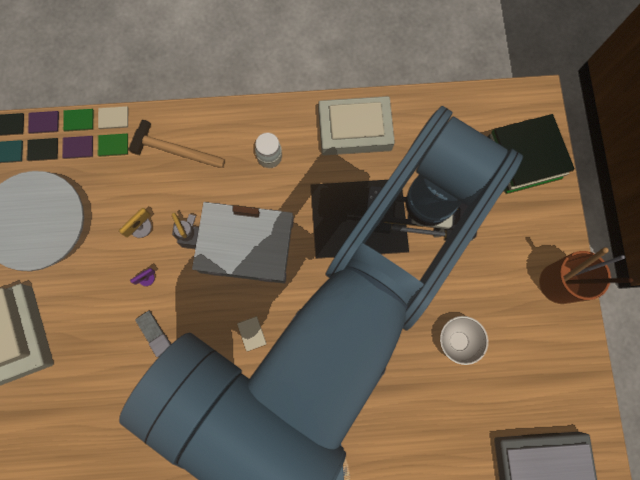

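Lid heights match the start in both cameras (67.5 and 66.6 mm) and the lid is level. No ridged green tile is left outside, and the jar (267,148), bowl (464,341) and brush are where they were.

```bash
python3 -c "
from cell import job,status
print(job.hand_in(), status.read_state()['t'])"
```

```text
the job is handed in; nothing more can be done
the job is handed in; nothing more can be done
```

The job is done and handed in at about 52 s of the 210 s allowed: both ridged green tiles are in the chest and the lid is back on it.

**What I did:**
- **Key and latch:** I turned the key anticlockwise under a light push. It dropped about 10 mm into the slot at roughly +0.8 rad, so no turning back was needed. I then turned it on to the stop, and the pictures show the tongue clear of the lid.
- **Lid off:** I tipped the lid up by its tab, lifted it off and laid it flat on the mat.
- **Tiles:** Only two tiles were there. Both went flat on the chest floor side by side, with ridge tops at about 49 mm.
- **Lid on:** I put the lid back heel first.

**Last checks:** The lid is level. Its height and outline match the start within about 1 mm in both fixed cameras (67.5 and 66.6 mm, the same as before). No ridged green tile is outside, and the jar, bowl and brush look unmoved.

**What went wrong or disagreed:**
- The near tile was knocked about 4 cm mid-run, so I measured it again before picking it up.
- The first grip on the second tile failed: the fingers shut fully and the tile did not lift. A lower grip held.
- The lid first caught about 3.5 mm high, with a peak push of about 20 N. Moving it about 3 mm towards the hinge side let it drop in.
- The wrist camera and the fixed cameras disagreed by several millimetres on where the key's bow was, so I centred on it by watching the force when gripping.

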